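# Light and air for the germination dishes

## Robot

A 6-joint arm with a two-finger parallel gripper is mounted at the origin on the work surface. World frame = base frame: x ahead of the robot, y to its left, z up, the work surface at z = 0. Lengths are in m, angles in rad, forces in N, time in s.
With the tool pointing down it reaches from about 0.35 to 0.975 m from the base axis. Payload 4.9 kg.
Tool frame: the origin (TCP) lies on the centre line of the jaws, within the pads' length; the fingertips stand 14 mm ahead of it and the grasp point (between the pads) lies 5 mm behind it; x points along the fingers, z is the direction in which the jaws open and shut, and the axes are right-handed (so a half turn about x gives the same grasp; the last joint's range is limited). The gripper opens to 85 mm and grips with 20 to 120 N. Pads are 22 mm wide; open, the fingers measure 114 mm over their backs; the gripper's body (76 mm by 85 mm) begins 54 mm behind the grasp point. The pads swing forward as they close: fully open they stand 13 mm farther back than shut.
Start: joints at [-1.419, 0.053, 1.613, -0, 1.476, -0.119], TCP at [0.167, -0.602, 0.245] pointing down, gripper open.
Joint ranges: [-3.01, 3.01], [-1.01, 2.22], [0.06, 2.58], [-1.02, 4.17], [0.09, 2.62], [-3.14, 3.14]. Speed limits (rad/s): [2.57, 2.57, 3.14, 3.14, 3.14, 3.14].

## Interface

Orientations are given as a rotation vector (axis times angle).
In Python, from station import ctrl gives the robot as it stands.
- The arm moves only by the tool move_arm, never from a script. Its argument "increments" is a list that holds one entry, the list of rows, each a list of 4 numbers: the shift along the tool's x, y, z in units of 25 cm (1.0 is 25 cm), then the turn about the tool's x in units of 90 degrees (1.0 is 90 degrees). A call has 1 to 20 rows; each row shifts and turns the commanded pose from where the row before left it, along the tool's axes as they then stand; what a row does not reach is not made up. A row lasts 1/12 s, in which the tool goes at most 41.7 mm and 7.16 degrees, less where a joint would pass 70% of its speed; a pose out of reach is approached as far as the arm can. A call with a number of a shift or a turn outside -1 to 1 is refused whole. A call with a gripper value outside its range is refused whole. "gripper" is the closure, from 0 (fully open) to 1 (shut), set as the call begins (left out, the last holds). The fingers move at their own pace and stop on an object; "squeeze" is the grip in N (left out, the last holds). Time passes only in rows, so rows that do not move let the fingers close. It gives the time, the measured TCP pose, the force and the opening at its end, in the units of the state.
- ctrl.get_obs(): the state, without advancing time (a new reading comes with each control period).
- ctrl.get_image(name): name is "scene" or "top" or "wrist"; returns a dict with "pixels" (384x512x3 uint8, red, green, blue), "depth" (384x512 float32, m along the optical axis (not along the pixel's ray), 0 where there is no reading), "K" (3x3 intrinsics, pixels), "extrinsics" (4x4, takes a point from camera to world coordinates); the wrist camera has in their place "tool_from_camera" (4x4, takes a point from camera to tool coordinates, whose origin is the TCP and whose axes are the tool frame's). Camera axes: x right, y up, looking along -z (the intrinsics and any distortion apply to the point x, -y, -z); pixel columns grow to the right and rows downward; lengths in m; the calibration is good to about 2 mm. The wrist camera is an equidistant fisheye: a pixel r from the principal point sees the ray r / f radians off the axis. A picture is of the moment at which its call begins: read the wrist's pose just before it.
- ctrl.finish_job(): hands the job in, once; it reports no verdict.
Trained networks look in the newest picture that a camera, given by its name, has taken for a name from the list of things; names that differ only in an ending like _2 or _b are one class to them, and where a whole thing is asked for, a point or a joint stands for the part that bears it (a point fixed in the world has none). Each returns a list of dicts, best first, with "score" (0 to 1); they miss things now and then, are a little off and sometimes report something else, mostly with a low value. They report only what shows in the picture. A call takes as long as a camera call. They do not tell look-alikes from the thing itself.
- ctrl.trace(camera, target): "region" (384x512 bool, what is visible of it) and "pixel" ([row, column] in pixels, amid what is visible of it).
The state is a dict: "t": time; "q": joint angles; "dq": joint speeds; "effort": joint torques, N m; "tool_pos": TCP position; "tool_rot": TCP orientation; "contact_force": force on the tool from outside, world axes, zero at the start; "wrist_torque": the same for the moment, N m; "opening": finger opening in m.
Only numpy, scipy, OpenCV 4.12 (cv2) and the standard library are available. Lean on these libraries where they do the work, as an engineer would, in place of code of your own. Each camera call takes 0.05 s, during which the arm holds its last target. There are 200 camera calls.

## Task

Get the inspection lamp going and air the germination dishes: slide the battery pack onto the lamp's rail from its free end until the catch clicks and holds it fully home, then throw the lamp switch fully on. Then, working from the robot's left to its right, take each lidded dish in turn: pinch the lid's tab, raise that edge of the lid just clear, about 10 to 20 degrees, with the opposite edge still resting over the dish, hold it open for five seconds, and set the lid back flat and centred. Do not lift a lid right off, leave open dishes as they are, and do not disturb the bowls, tube, bottle and spatula.

Things in the scene. Friction and masses are not known exactly. Their poses are not given: they have to be found in the camera images.
- lamp: Light grey inspection lamp, fixed; place and yaw vary. Origin on the bench under rail_home, same axes. Housing 50 mm high, from local x = +60 to +220 mm, y = -140 to +30 mm; a gooseneck lamp head hangs beyond y = -180 mm, 290 mm up. On the bench before it lies an aluminium T-rail along y, from a stop plate at y = -46 mm to a free tip at y = +88 mm.
- rail_home (a point): Where pack_mid is when the pack is fully home: on the lamp's rail, 36 mm above the bench. Axes: +y along the rail towards its free tip, from which the pack goes on (pushed towards -y); +x across the rail towards the housing. The rail's head is 30 mm wide, 16 to 26 mm above the bench, on a 14 mm stem; over the last 23 mm before the tip it narrows to a round nose.
- catch (a joint): Spring catch: steel bump standing 5 mm out of the rail's top at rail_home. Value = metres pressed down: 0 up, about 0.002 to 0.0035 while the pack rides over it, near 0 again when the pack is home and the bump is in its pocket. Pushing the pack over it takes about 5 to 12 N along the rail.
- switch (a joint): Lamp switch: black toggle lever with a 26 mm ball on top, on a block on the housing. Radians: starts at 0 to 0.2 (off, leaning towards lamp -x), upright at 0.5, 1.0 = fully over towards lamp +x (on). 75 mm long, needs about 1 N, stays where left. Pivot at lamp-frame x +100, y -85 mm, 72 mm above the bench.
- switch_tip (a point): Centre of the ball on the switch lever, 75 mm from its pivot.
- pack_mid (a point): Centre of the battery pack, 36 mm above its underside. Grey block 58 wide (x), 90 long (y), 48 mm high, plus a paler grip rib on top, 24 wide (x), 70 long (y), up to 73 mm. 0.25 to 0.5 kg. Underneath an open channel along y, 2 mm wider each side than the rail's head: it stands on the bench and is slid flat along the bench over the tip. Either end may lead.
- dishA_mid (a point): The leftmost (largest y) culture dish: round glass, loose, 70 mm across, 20 mm high, 2.5 mm wall, upright; point at its centre, 10 mm above its underside.
- lidA_mid (a point): Centre of the lid of the leftmost (largest y) dish (may be absent: that dish stands open, leave it). Clear lid 82 mm across, 12 mm high: 3 mm top, skirt 9 mm deep, 38.5 mm inner radius (3.5 mm loose round the dish), 50 g. Point 6 mm above the skirt's edge; seated, 17 mm above the bench (edge 11, lid top 23 mm). Its tab is at its -x.
- lidA_tab (a point): Centre of the upright grey tab near the edge of that lid: 10 mm thick (lid y), 24 mm long (lid x, radial), 28 mm tall from the lid's top (from 23 to 51 mm above the bench when seated); 27 mm from the lid's centre, towards lid -x.
- dishB_mid (a point): The second from left culture dish: round glass, loose, 70 mm across, 20 mm high, 2.5 mm wall, upright; point at its centre, 10 mm above its underside.
- lidB_mid (a point): Centre of the lid of the second from left dish (may be absent: that dish stands open, leave it). Clear lid 82 mm across, 12 mm high: 3 mm top, skirt 9 mm deep, 38.5 mm inner radius (3.5 mm loose round the dish), 50 g. Point 6 mm above the skirt's edge; seated, 17 mm above the bench (edge 11, lid top 23 mm). Its tab is at its -x.
- lidB_tab (a point): Centre of the upright grey tab near the edge of that lid: 10 mm thick (lid y), 24 mm long (lid x, radial), 28 mm tall from the lid's top (from 23 to 51 mm above the bench when seated); 27 mm from the lid's centre, towards lid -x.
- dishC_mid (a point): The third from left culture dish: round glass, loose, 70 mm across, 20 mm high, 2.5 mm wall, upright; point at its centre, 10 mm above its underside.
- lidC_mid (a point): Centre of the lid of the third from left dish (may be absent: that dish stands open, leave it). Clear lid 82 mm across, 12 mm high: 3 mm top, skirt 9 mm deep, 38.5 mm inner radius (3.5 mm loose round the dish), 50 g. Point 6 mm above the skirt's edge; seated, 17 mm above the bench (edge 11, lid top 23 mm). Its tab is at its -x.
- lidC_tab (a point): Centre of the upright grey tab near the edge of that lid: 10 mm thick (lid y), 24 mm long (lid x, radial), 28 mm tall from the lid's top (from 23 to 51 mm above the bench when seated); 27 mm from the lid's centre, towards lid -x.
- dishD_mid (a point): The rightmost (smallest y) culture dish: round glass, loose, 70 mm across, 20 mm high, 2.5 mm wall, upright; point at its centre, 10 mm above its underside.
- lidD_mid (a point): Centre of the lid of the rightmost (smallest y) dish (may be absent: that dish stands open, leave it). Clear lid 82 mm across, 12 mm high: 3 mm top, skirt 9 mm deep, 38.5 mm inner radius (3.5 mm loose round the dish), 50 g. Point 6 mm above the skirt's edge; seated, 17 mm above the bench (edge 11, lid top 23 mm). Its tab is at its -x.
- lidD_tab (a point): Centre of the upright grey tab near the edge of that lid: 10 mm thick (lid y), 24 mm long (lid x, radial), 28 mm tall from the lid's top (from 23 to 51 mm above the bench when seated); 27 mm from the lid's centre, towards lid -x.
- bowl1: White porcelain bowl, 90 mm across, 40 mm high; a bystander, to be left alone. Origin under its middle.
- bowl2: White porcelain bowl, 84 mm across, 38 mm high; a bystander, to be left alone. Origin under its middle.
- tube: Standing cardboard tube, 58 mm across, 140 mm tall; a bystander, to be left alone. Origin under its middle.
- bottle: Small amber bottle, 52 mm across, 110 mm tall; a bystander, to be left alone. Origin under its middle.
- spatula: Spatula lying on the bench, 170 mm long; a bystander, to be left alone. Origin under its middle.
Not all that is in view belongs to the job. What is shaped like the part that bears lidA_mid but red is not meant. Leave any purple look-alike of the part that bears lidC_mid alone.

How it is judged:
By the outcome, as a careful person would: the job done as asked, in the order asked, and still so for the second after the job is handed in, with the robot touching nothing.
Of lidA, lidB, lidC, lidD only 3 to 4 are there at a start; the rules pass over those that are not, and their reading is None.
At some moment in a run one of pack may be knocked a few centimetres aside while the robot is not near it.
Once in a run the grip may slacken for a moment while it holds something.
It also fails if it takes over 210 s, if anything falls off the work surface, if the arm or the gripper's body presses on something with over 40 N, if the wrist force passes 120 N, or if a joint passes its speed limit or range.

## Working session

There is one attempt and no reset: what is moved stays moved. The work goes in short steps, Python scripts to look and compute and a tool call to move; the robot and the scene stay as the last step left them, time stands still between calls to the robot, and variables do not carry over. Pictures are saved under pics/ and viewed, about 12 in all and at most 16, crops included, and the job is handed in when it is done.

Besides the shell and the picture viewer there is one more tool, called after "Call:" by a JSON object that holds its "op" and its "data". move_arm: Moves the arm, as the interface text tells. Shifts and turns lie within -1 to 1; 1 stands for 25 cm of shift or 90 degrees of turn. Its arguments: {"type":"object","properties":{"increments":{"type":"array","items":{"type":"array","items":{"type":"array","items":{"type":"number","minimum":-1,"maximum":1}}}},"gripper":{"type":"number"},"squeeze":{"type":"number"}},"required":["increments"]}

```bash
mkdir -p pics; ls; cat > h.py <<'E'
import numpy as np, cv2
from scipy.spatial.transform import Rotation as R
from station import ctrl
def snap(n,f=None):
    o=ctrl.get_obs(); im=ctrl.get_image(n)
    if f: cv2.imwrite('pics/'+f,cv2.cvtColor(im['pixels'],cv2.COLOR_RGB2BGR))
    if n=='wrist':
        T=np.eye(4);T[:3,:3]=R.from_rotvec(o['tool_rot']).as_matrix();T[:3,3]=o['tool_pos']
        im['E']=T@np.array(im['tool_from_camera'])
    else: im['E']=np.array(im['extrinsics'])
    return im
def pts(im,region=None):
    """world points for every pixel (HxWx3); scene/top pinhole, wrist fisheye"""
    K=np.array(im['K']);d=im['depth'];r,c=np.mgrid[:384,:512]
    x=(c-K[0,2])/K[0,0];y=(r-K[1,2])/K[1,1]
    if 'tool_from_camera' in im:
        th=np.hypot(x,y);s=np.where(th>1e-6,np.tan(np.minimum(th,1.5))/np.maximum(th,1e-6),1);x=x*s;y=y*s
    P=np.stack([x*d,-y*d,-d],-1)
    W=P@im['E'][:3,:3].T+im['E'][:3,3]
    W[d==0]=np.nan
    return W
E
python3 - <<'E'
from h import *
print(ctrl.get_obs())
for n in ['scene','top']:
    im=snap(n,n+'0.png');W=pts(im)
    print(n,im['K'],im['E'],[k for k in im])
    for t in ['lamp','catch','switch_tip','pack_mid','lidA_mid','lidA_tab','dishA_mid','dishB_mid','bowl1','tube','bottle','spatula']:
        for r in ctrl.trace(n,t)[:8]:
            m=r['region'];p=W[m];print(t,round(r['score'],2),np.round(r['pixel']),m.sum(),np.round(np.nanmedian(p,0),3),np.round(np.nanmax(p[:,2]),3))
E
```

```text
pics
{'t': 0.0, 'q': array([-1.41899861e+00,  5.33815683e-02,  1.61426971e+00, -2.38951107e-07,
        1.47597506e+00, -1.19021069e-01]), 'dq': array([-6.54546398e-05,  1.17135335e-03, -1.83025174e-03, -1.40337123e-03,
       -8.57067678e-04,  1.16138957e-03]), 'effort': array([ 5.95387755e-04, -3.93671536e+01, -3.70182252e+01, -1.80228739e-05,
        6.83413455e-03, -1.49024550e-05]), 'tool_pos': array([ 0.16709998, -0.60164851,  0.24406216]), 'tool_rot': array([ 1.00881125,  1.32672541, -1.00645673]), 'contact_force': array([1.00906882, 0.09031062, 0.34307543]), 'wrist_torque': array([ 0.00933681, -0.01398146,  0.01470568]), 'opening': 0.08561069964470759}
scene [[410.56719276   0.         254.51485115]
 [  0.         410.56719276 186.55218964]
 [  0.           0.           1.        ]] [[ 0.48578855 -0.52627666  0.6978842   1.44348185]
 [ 0.87392839  0.30713169 -0.37672177 -0.40915932]
 [-0.01608248  0.79290794  0.60912918  0.89874585]
 [ 0.          0.          0.          1.        ]] ['pixels', 'depth', 'K', 'extrinsics', 'E']
lamp 0.72 [192. 266.] 342 [0.496 0.144 0.024] 0.0
[... 1774 characters left out ...]
. 217.] 480 [0.75  0.188 0.137] 0.144
lidA_mid 0.64 [238. 156.] 526 [0.428 0.386 0.022] 0.054
lidA_tab 0.75 [240. 156.] 550 [0.429 0.387 0.022] 0.054
lidA_tab 0.74 [247. 115.] 498 [0.399 0.52  0.011] 0.045
dishA_mid 0.36 [143. 399.] 6886 [ 0.677 -0.368  0.077] 0.367
bowl1 0.72 [266. 199.] 591 [0.33  0.255 0.017] 0.045
bowl1 0.66 [158. 176.] 598 [0.679 0.323 0.018] 0.046
tube 0.79 [129. 216.] 497 [0.75  0.188 0.136] 0.144
tube 0.39 [206. 189.] 526 [0.531 0.278 0.022] 0.055
tube 0.33 [183. 394.] 52 [ 0.573 -0.334  0.149] 0.155
bottle 0.75 [277. 376.] 325 [ 0.3   -0.292  0.074] 0.115
spatula 0.65 [137. 283.] 560 [ 0.765 -0.031  0.003] 0.026
spatula 0.39 [237. 155.] 505 [0.429 0.389 0.022] 0.054
```

```bash
python3 - <<'E'
import cv2,numpy as np
t=cv2.imread('pics/top0.png')[80:320,80:480];cv2.imwrite('pics/t.png',cv2.resize(t,None,fx=2,fy=2,interpolation=cv2.INTER_CUBIC))
s=cv2.imread('pics/scene0.png')[120:320,40:400];cv2.imwrite('pics/s.png',cv2.resize(s,None,fx=2.2,fy=2.2,interpolation=cv2.INTER_CUBIC))
E
```

```text
(no output)
```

View pics/t.png

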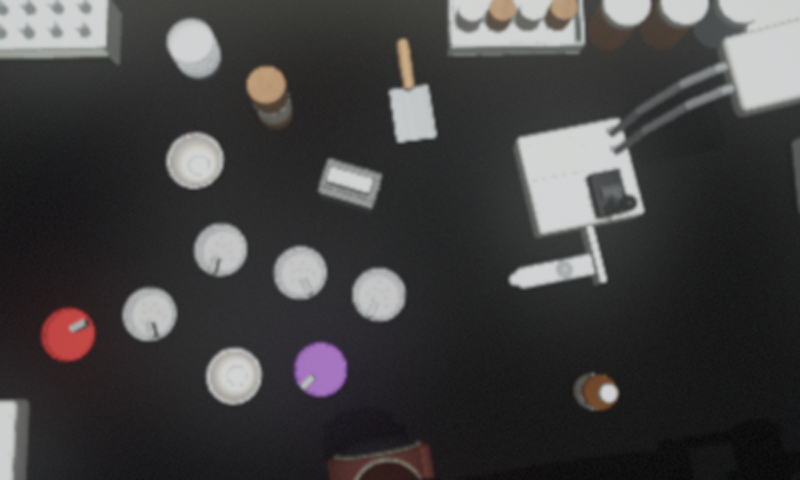

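View pics/s.png

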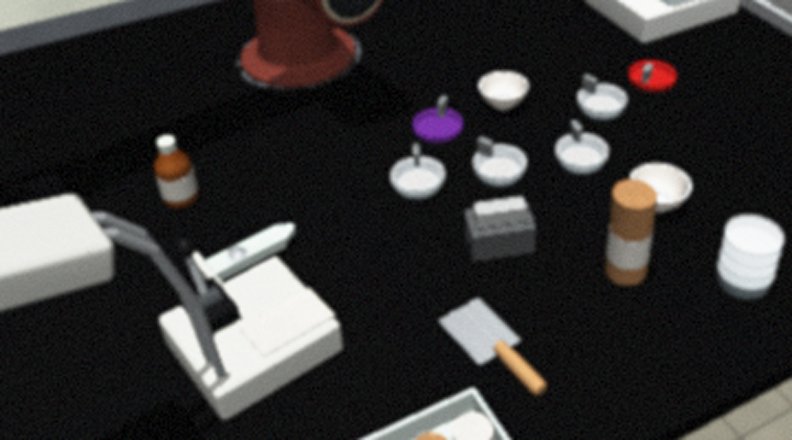

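```bash
cat >> h.py <<'E'
def rect(P):
    (c,s,a)=cv2.minAreaRect((P[:,:2]*1000).astype(np.float32)); 
    if s[0]<s[1]: s=s[::-1];a+=90
    return np.round(c,1),np.round(s,1),(a+90)%180-90   # mm, long-axis angle deg
def sel(W,xy,r,z0,z1):
    P=W.reshape(-1,3);P=P[~np.isnan(P[:,0])]
    return P[(np.hypot(P[:,0]-xy[0],P[:,1]-xy[1])<r)&(P[:,2]>z0)&(P[:,2]<z1)]
def now():
    o=ctrl.get_obs();M=R.from_rotvec(o['tool_rot']).as_matrix()
    print('t %.2f'%o['t'],'pos',np.round(o['tool_pos'],4),'x',np.round(M[:,0],3),'y',np.round(M[:,1],3),'z',np.round(M[:,2],3),'open %.4f'%o['opening'],'F',np.round(o['contact_force'],1),'q6',np.round(o['q'],2))
    return o,M
E
python3 - <<'E'
from h import *
now()
for n in ['top','scene']:
    W=pts(snap(n)); print(n)
    print('bench',np.nanmedian(sel(W,(.55,.0),.03,-.05,.05)[:,2]))
    print('rib',rect(sel(W,(.635,.065),.07,.064,.09)),'packtop',rect(sel(W,(.635,.065),.09,.035,.09)),np.nanpercentile(sel(W,(.635,.065),.09,.03,.09)[:,2],95))
    P=sel(W,(.489,-.255),.12,.019,.031);P=P[P[:,0]<.53]; print('rail',rect(P),P.min(0),P.max(0))
    P=sel(W,(.57,-.334),.05,.125,.17);print('ball',P.mean(0),P.max(0),P.min(0),len(P))
    P=sel(W,(.63,-.35),.13,.04,.06);print('housing',rect(P))
    for c in [(.43,.386),(.533,.278),(.494,.144),(.46,.026)]:
        P=sel(W,c,.06,.012,.027);t=sel(W,c,.06,.035,.06)
        print('lid',rect(P)[:2],len(P),P[:,:2].mean(0).round(3),'tab',rect(t),len(t),t.mean(0).round(3))
im=snap('top');W=pts(im)
for n in 'top',:
    for t in ['pack_mid','catch','lidA_tab','lidB_tab']:
        pass
E
```

```text
t 1.30 pos [ 0.1672 -0.6022  0.2453] x [ 0.  0. -1.] y [0.964 0.267 0.   ] z [ 0.267 -0.964 -0.   ] open 0.0854 F [-0.6 -0.1  0.8] q6 [-1.42  0.05  1.61  0.    1.48 -0.12]
top
bench -0.0009959283170641875
rib (array([630.5,  69.1]), array([69.1, 24.5]), 72.25460815429688) packtop (array([630.7,  69.1]), array([90. , 58.8]), 72.24996948242188) 0.07441980047715197
rail (array([ 485.6, -249.3]), array([134.4,  62.1]), -78.8924331665039) [ 0.46343851 -0.32030762  0.01908263] [ 0.52891469 -0.1828112   0.03076885]
ball [ 0.57188888 -0.33710302  0.14753808] [ 0.58511971 -0.32665204  0.15499832] [ 0.56141763 -0.34947612  0.13893444] 64
housing (array([ 610.9, -305.3]), array([215.6, 164.1]), 10.348855972290039)
lid (array([430.6, 389.5]), array([80.4, 79.6])) 485 [0.431 0.39 ] tab (array([403.2, 380.7]), array([23.3, 10. ]), 19.61810302734375) 33 [0.403 0.38  0.048]
lid (array([530.9, 278.1]), array([81.5, 78.5])) 454 [0.532 0.277] tab (array([504.3, 284.4]), array([23.7, 10.6]), -11.413360595703125) 30 [0.504 0.283 0.048]
lid (array([491.5, 151.1]), array([81.6, 78.9])) 477 [0.492 0.151] ta
[... 729 characters left out ...]
ay([ 612.5, -304.5]), array([217.7, 163.8]), 10.919585227966309)
lid (array([431.9, 392.6]), array([86.3, 76.4])) 239 [0.437 0.387] tab (array([404.5, 380.7]), array([25.7, 12.7]), 21.915311813354492) 32 [0.406 0.38  0.045]
lid (array([532.2, 278.4]), array([81.7, 76.7])) 300 [0.538 0.275] tab (array([507.8, 283.8]), array([30.1, 12.3]), -13.2525634765625) 28 [0.51  0.283 0.047]
lid (array([494.2, 151.2]), array([83.8, 80.1])) 308 [0.499 0.148] tab (array([468.9, 138.5]), array([25.8, 11.5]), 15.333443641662598) 39 [0.469 0.138 0.046]
lid (array([456.9,  26.6]), array([83.9, 78.4])) 327 [0.462 0.024] tab (array([433.7,  37.5]), array([26.9,  7.8]), -26.994464874267578) 24 [0.436 0.036 0.048]
```

Call:
{"op": "move_arm", "data": {"increments": [[[0, 0.0895, -0.0748, 0], [0, 0.0895, -0.0748, 0], [0, 0.0895, -0.0748, 0], [0, 0.0895, -0.0748, 0], [0, 0.0895, -0.0748, 0], [0, 0.0895, -0.0748, 0], [0, 0.0895, -0.0748, 0], [0, 0.0895, -0.0748, 0], [0, 0.0895, -0.0748, 0], [0, 0.0895, -0.0748, 0], [0, 0.0895, -0.0748, 0], [0, 0.0895, -0.0748, 0], [0, 0.0895, -0.0748, 0], [0, 0.0895, -0.0748, 0]]], "gripper": 0}}

```text
t: 2.62
tool_pos: [0.3996, -0.2649, 0.2456]
tool_rot: [1.007, 1.324, -1.007]
contact_force: [1.1, -0.9, -0.0]
opening: 0.0855
```

Call:
{"op": "move_arm", "data": {"increments": [[[0, 0.0895, -0.0748, 0], [0, 0.0895, -0.0748, 0], [0, 0.0895, -0.0748, 0], [0, 0.0895, -0.0748, 0], [0, 0.0895, -0.0748, 0], [0, 0.0895, -0.0748, 0], [0, 0.0895, -0.0748, 0], [0, 0.0895, -0.0748, 0], [0, 0.0895, -0.0748, 0], [0, 0.0895, -0.0748, 0], [0, 0.0895, -0.0748, 0], [0, 0.0895, -0.0748, 0], [0, 0.0895, -0.0748, 0], [0, 0.0895, -0.0748, 0]]]}}

```text
t: 3.78
tool_pos: [0.6315, 0.0713, 0.2453]
tool_rot: [1.007, 1.325, -1.007]
contact_force: [-0.4, -0.7, 0.4]
opening: 0.0853
```

Call:
{"op": "move_arm", "data": {"increments": [[[0.04, 0, 0, -0.0788], [0.04, 0, 0, -0.0788], [0.04, 0, 0, -0.0788], [0.04, 0, 0, -0.0788], [0.04, 0, 0, -0.0788], [0.04, 0, 0, -0.0788], [0.04, 0, 0, -0.0788], [0.04, 0, 0, -0.0788], [0, 0, 0, 0], [0, 0, 0, 0], [0, 0, 0, 0]]]}}

```text
t: 4.7
tool_pos: [0.6312, 0.0699, 0.166]
tool_rot: [0.245, 1.556, -0.245]
contact_force: [-0.1, -0.1, 0.3]
opening: 0.0856
```

```bash
cat >> h.py <<'E'
def tgt(x,y,z,yaw=None):
    """print the turn, then the shift (in the axes after the turn), in move units"""
    o,M=now();cur=np.degrees(np.arctan2(M[1,2],M[0,2]));d=0
    if yaw is not None:
        d=(yaw-cur+90)%180-90
    M2=R.from_euler('z',d,degrees=True).as_matrix()@M
    s=M2.T@(np.array([x,y,z])-o['tool_pos'])/.25
    print('zyaw %.1f turn %.4f'%(cur,-d/90),'shift',np.round(s,4),'mm',round(float(np.linalg.norm(s)*250),1))
E
python3 - <<'E'
from h import *
W=pts(snap('scene'))
print('rib',rect(sel(W,(.635,.065),.07,.064,.09)),rect(sel(W,(.635,.065),.09,.035,.09)))
tgt(.631,.069,.067,-17.5)
im=snap('wrist','w1.png');W=pts(im);print('wrist rib',rect(sel(W,(.635,.065),.07,.064,.085)))
E
```

```text
rib (array([631.2,  69.4]), array([70.1, 28.3]), 71.12776947021484) (array([633.2,  68.9]), array([91.3, 59.8]), 70.79631805419922)
t 4.75 pos [0.6313 0.0699 0.1664] x [ 0.002  0.    -1.   ] y [0.307 0.952 0.   ] z [ 0.952 -0.307  0.001] open 0.0855 F [-0.1  0.5  0.9] q6 [-0.01  0.13  1.66  0.    1.35  0.31]
zyaw -17.9 turn -0.0041 shift [ 0.3975 -0.0041 -0.0008] mm 99.4
wrist rib (array([631.1,  69.4]), array([69. , 24.1]), 72.12406158447266)
```

Call:
{"op": "move_arm", "data": {"increments": [[[0.06, 0, 0, 0], [0.1, 0, 0, 0], [0.1, 0, 0, 0], [0.08, 0, 0, 0], [0.04, -0.003, 0, 0], [0.0155, 0, 0, 0], [0, 0, 0, 0], [0, 0, 0, 0]]]}}

```text
t: 5.47
tool_pos: [0.6314, 0.0692, 0.0675]
tool_rot: [0.243, 1.555, -0.243]
contact_force: [0.1, -0.2, -0.0]
opening: 0.0853
```

Call:
{"op": "move_arm", "data": {"increments": [[[0, 0, 0, 0], [0, 0, 0, 0], [0, 0, 0, 0], [0, 0, 0, 0], [0, 0, 0, 0], [0, 0, 0, 0], [0, 0, 0, 0], [0, 0, 0, 0], [0, 0, 0, 0], [0, 0, 0, 0]]], "gripper": 1, "squeeze": 60}}

```text
t: 6.3
tool_pos: [0.6311, 0.0691, 0.0671]
tool_rot: [0.243, 1.556, -0.243]
contact_force: [0.8, -0.6, 3.9]
opening: 0.0226
```

Call:
{"op": "move_arm", "data": {"increments": [[[-0.03, 0, 0, 0], [-0.03, 0, 0, 0], [-0.03, 0, 0, 0], [-0.01, 0, 0, 0], [0, 0, 0, -0.062], [0, 0, 0, -0.062], [0, 0, 0, -0.062], [0, 0, 0, -0.062], [0, 0, 0, -0.062], [0, 0, 0, 0]]]}}

```text
t: 7.13
tool_pos: [0.6302, 0.0692, 0.0912]
tool_rot: [-0.14, 1.567, 0.14]
contact_force: [-0.3, 0.1, -4.2]
opening: 0.0229
```

```bash
python3 - <<'E'
from h import *
W=pts(snap('top'))
tgt(.6,-.117,.095,10.5);tgt(.461,-.117,.095,10.5)
# rail refine
for n in ['top','scene']:
    W=pts(snap(n))
    c=np.array([.489,-.269])
    for ph in [10.5]:
        for it in range(4):
            e=np.radians(ph);ux=np.array([np.cos(e),np.sin(e)]);uy=np.array([-np.sin(e),np.cos(e)])
            P=sel(W,c,.12,.021,.029);d=P[:,:2]-c;l=np.stack([d@ux,d@uy],1)
            k=(abs(l[:,0])<.02)&(l[:,1]>-.035)&(l[:,1]<.06)&(abs(l[:,1])>.012);l=l[k]
            a,b=np.polyfit(l[:,1],l[:,0],1); ph-=np.degrees(a); c=c+ux*b
        t=d[(abs(d@ux)<.02)]@uy
        print(n,ph,c,'tip',t.max(),'lat range',np.percentile(l[:,0],[2,98]),len(l),np.median(P[k][:,2]))
E
```

```text
t 7.18 pos [0.6302 0.0692 0.0912] x [-0.001  0.    -1.   ] y [-0.174  0.985  0.   ] z [ 0.985  0.174 -0.001] open 0.0229 F [-0.5 -0.3 -3.8] q6 [-0.01  0.21  1.71  0.    1.22 -0.18]
zyaw 10.0 turn -0.0051 shift [-0.0151 -0.7103 -0.2547] mm 188.7
t 7.18 pos [0.6302 0.0692 0.0912] x [-0.001  0.    -1.   ] y [-0.174  0.985  0.   ] z [ 0.985  0.174 -0.001] open 0.0229 F [-0.5 -0.3 -3.8] q6 [-0.01  0.21  1.71  0.    1.22 -0.18]
zyaw 10.0 turn -0.0051 shift [-0.0148 -0.609  -0.8014] mm 251.7
top 10.286812898459704 [ 0.48941974 -0.26892219] tip 0.08594276356161643 lat range [-0.01424136  0.01500491] 185 0.02534242094591166
scene 10.338706429330216 [ 0.4925103  -0.26834939] tip 0.08717714761634944 lat range [-0.01528329  0.01450364] 176 0.0260450724729131
```

Call:
{"op": "move_arm", "data": {"increments": [[[0, -0.06, -0.0225, -0.003], [0, -0.11, -0.04, 0], [0, -0.12, -0.043, 0], [0, -0.12, -0.043, 0], [0, -0.12, -0.043, 0], [0, -0.12, -0.043, 0], [0, -0.06, -0.02, 0], [0, 0.01, -0.05, 0], [0, 0.02, -0.11, 0], [0, 0.02, -0.11, 0], [0, 0.02, -0.11, 0], [0, 0.02, -0.11, 0], [0, 0.01, -0.057, 0], [0, 0, 0, 0], [0, 0, 0, 0]]]}}

```text
t: 8.53
tool_pos: [0.4607, -0.117, 0.0916]
tool_rot: [-0.142, 1.565, 0.141]
contact_force: [0.7, 0.2, -3.9]
opening: 0.0227
```

```bash
python3 - <<'E'
from h import *
im=snap('wrist','w2.png');W=pts(im)
now()
c=np.array([.4907,-.2688]);ph=10.3
for it in range(4):
    e=np.radians(ph);ux=np.array([np.cos(e),np.sin(e)]);uy=np.array([-np.sin(e),np.cos(e)])
    P=sel(W,c,.12,.018,.0295);d=P[:,:2]-c;l=np.stack([d@ux,d@uy],1)
    k=(abs(l[:,0])<.02)&(l[:,1]>-.035)&(l[:,1]<.06)&(abs(l[:,1])>.012);l=l[k]
    if len(l)<10: print(len(l));break
    a,b=np.polyfit(l[:,1],l[:,0],1); ph-=np.degrees(a); c=c+ux*b
    print(ph,c,l[:,1].min(),'lat',np.percentile(l[:,0],[2,98]),len(l),np.median(P[k][:,2]))
T=pts(snap('top'))
for n,Wn in(('w',W),('t',T)):
    for z in((.018,.06),(.09,.11)): 
        P=sel(Wn,(.461,-.117),.075,*z)
        if len(P)>20: print(n,z,rect(P),len(P))
E
```

```text
t 8.58 pos [ 0.4615 -0.1172  0.092 ] x [ 0.002 -0.001 -1.   ] y [-0.18   0.984 -0.001] z [0.984 0.18  0.002] open 0.0229 F [ 0.7  0.1 -4.2] q6 [-0.41 -0.16  2.09  0.    1.21 -0.59]
5.855349441276257 [ 0.48525485 -0.26978955] 0.043147143169298435 lat [-0.01596967  0.01374712] 340 0.02609222922818999
-21.077569883195444 [ 0.46115582 -0.27226096] 0.04326203923529555 lat [-0.01444453  0.01498892] 340 0.02609222922818999
-64.8422372779498 [ 0.41813834 -0.25568124] 0.046037102801054545 lat [-0.01609318  0.00714238] 236 0.026088353570582173
8.08875703375142 [ 0.44535196 -0.31362396] 0.056651605707189204 lat [-0.01661876 -0.00570003] 26 0.026048661613113158
w (0.018, 0.06) (array([452.5, -74.4]), array([56.6,  4. ]), 10.27200698852539) 679
w (0.09, 0.11) (array([ 461.3, -115.9]), array([72.5, 47.6]), -61.25417900085449) 7468
```

View pics/w2.png

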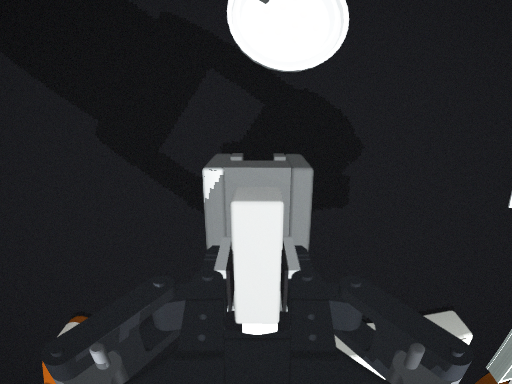

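Call:
{"op": "move_arm", "data": {"increments": [[[0.03, 0, 0.002, 0], [0.03, 0, 0, 0], [0.025, 0, 0, 0], [0.013, 0, 0, 0], [0, 0, 0, 0], [0, 0, 0, 0]]]}}

```text
t: 9.13
tool_pos: [0.4616, -0.1168, 0.067]
tool_rot: [-0.142, 1.567, 0.143]
contact_force: [-2.4, 1.6, 1.9]
opening: 0.0228
```

Call:
{"op": "move_arm", "data": {"increments": [[[0, -0.03, 0, 0], [0, -0.03, 0, 0], [0, -0.03, 0, 0], [0, -0.03, 0, 0], [0, -0.03, 0, 0], [0, -0.03, 0, 0], [0, -0.03, 0, 0], [0, -0.03, 0, 0], [0, -0.03, 0, 0], [0, -0.03, 0, 0], [0, 0, 0, 0]]]}}

```text
t: 10.05
tool_pos: [0.4756, -0.1928, 0.0671]
tool_rot: [-0.145, 1.565, 0.14]
contact_force: [0.8, -1.9, 1.8]
opening: 0.0231
```

```bash
python3 - <<'E'
from h import *
now();W=pts(snap('scene','s2.png'))
P=sel(W,(.4755,-.19),.075,.033,.056);print(rect(P),len(P)); print(ctrl.get_obs()['wrist_torque'])
E
```

```text
t 10.05 pos [ 0.4756 -0.1928  0.0671] x [ 0.001 -0.003 -1.   ] y [-0.18   0.984 -0.003] z [0.984 0.18  0.001] open 0.0231 F [ 0.8 -1.9  1.8] q6 [-0.53 -0.03  2.01 -0.    1.16 -0.71]
(array([ 477.4, -191.9]), array([90.9, 60.2]), -81.18033695220947) 318
[-3.36423265e-01 -5.51594295e-02  1.22724492e-04]
```

Call:
{"op": "move_arm", "data": {"increments": [[[0, -0.03, 0, 0], [0, -0.03, 0, 0], [0, -0.03, 0, 0], [0, -0.03, 0, 0], [0, -0.03, 0, 0], [0, -0.03, 0, 0], [0, -0.03, 0, 0], [0, -0.03, 0, 0], [0, 0, 0, 0]]]}}

```text
t: 10.85
tool_pos: [0.4864, -0.2519, 0.0672]
tool_rot: [-0.145, 1.565, 0.14]
contact_force: [-0.4, -1.9, 3.3]
opening: 0.0224
```

Call:
{"op": "move_arm", "data": {"increments": [[[0, -0.02, 0, 0], [0, -0.02, 0, 0], [0, -0.02, 0, 0], [0, -0.01, 0, 0], [0, 0, 0, 0], [0, 0, 0, 0]]]}}

```text
t: 11.35
tool_pos: [0.4893, -0.2675, 0.0671]
tool_rot: [-0.144, 1.566, 0.142]
contact_force: [0.3, 0.1, 3.6]
opening: 0.0225
```

```bash
python3 - <<'E'
from h import *
now()
E
```

```text
t 11.35 pos [ 0.4893 -0.2675  0.0671] x [ 0.001 -0.001 -1.   ] y [-0.181  0.984 -0.002] z [0.984 0.181 0.   ] open 0.0225 F [0.3 0.1 3.6] q6 [-0.63  0.07  1.91 -0.    1.16 -0.81]
```

Call:
{"op": "move_arm", "data": {"increments": [[[0, -0.004, 0, 0], [0, -0.004, 0, 0], [0, 0, 0, 0], [0, 0, 0, 0]]]}}

```text
t: 11.68
tool_pos: [0.4894, -0.2682, 0.067]
tool_rot: [-0.142, 1.566, 0.144]
contact_force: [-1.0, 4.2, 5.5]
opening: 0.0228
```

Call:
{"op": "move_arm", "data": {"increments": [[[0, -0.004, 0, 0], [0, -0.004, 0, 0], [0, 0, 0, 0], [0, 0, 0, 0]]]}}

```text
t: 12.02
tool_pos: [0.4898, -0.27, 0.0671]
tool_rot: [-0.142, 1.566, 0.144]
contact_force: [-0.8, 5.0, 5.8]
opening: 0.0229
```

Call:
{"op": "move_arm", "data": {"increments": [[[0, -0.004, 0, 0], [0, -0.004, 0, 0], [0, 0, 0, 0], [0, 0, 0, 0]]]}}

```text
t: 12.35
tool_pos: [0.4899, -0.2708, 0.0671]
tool_rot: [-0.14, 1.567, 0.147]
contact_force: [-1.2, 9.1, 8.8]
opening: 0.0225
```

Call:
{"op": "move_arm", "data": {"increments": [[[0, -0.006, 0, 0], [0, -0.006, 0, 0], [0, 0, 0, 0], [0, 0, 0, 0]]]}}

```text
t: 12.68
tool_pos: [0.4899, -0.271, 0.0671]
tool_rot: [-0.135, 1.569, 0.152]
contact_force: [-4.8, 19.3, 16.2]
opening: 0.0225
```

```bash
python3 - <<'E'
from h import *
now()
for n in ['top','scene']:
    W=pts(snap(n,n+'3.png'))
    c=np.array([.4897,-.2688]);e=np.radians(10.3);ux=np.array([np.cos(e),np.sin(e)]);uy=np.array([-np.sin(e),np.cos(e)])
    P=sel(W,c,.12,.02,.056);d=P[:,:2]-c;l=np.stack([d@ux,d@uy],1);k=abs(l[:,0])<.029
    for z0,z1 in((.02,.031),(.04,.056)):
        q=k&(P[:,2]>z0)&(P[:,2]<z1);print(n,z0,np.percentile(l[q,1],[1,5,50,95,99]).round(4),q.sum())
t=cv2.imread('pics/top3.png')[150:270,310:450];s=cv2.imread('pics/scene3.png')[180:300,90:230]
cv2.imwrite('pics/c3.png',cv2.resize(np.hstack([t,s]),None,fx=2.8,fy=2.8,interpolation=cv2.INTER_CUBIC))
E
```

```text
t 12.68 pos [ 0.4899 -0.271   0.0671] x [-0.004  0.011 -1.   ] y [-0.182  0.983  0.011] z [ 0.983  0.182 -0.002] open 0.0225 F [-4.8 19.3 16.2] q6 [-0.64  0.08  1.9   0.01  1.17 -0.83]
top 0.02 [0.0435 0.0441 0.0624 0.0832 0.0878] 114
top 0.04 [0.0077 0.0114 0.0341 0.0434 0.044 ] 85
scene 0.02 [-0.0559 -0.0303  0.0571  0.0823  0.0865] 127
scene 0.04 [-0.0548 -0.051  -0.0175  0.0403  0.0436] 291
```

View pics/c3.png

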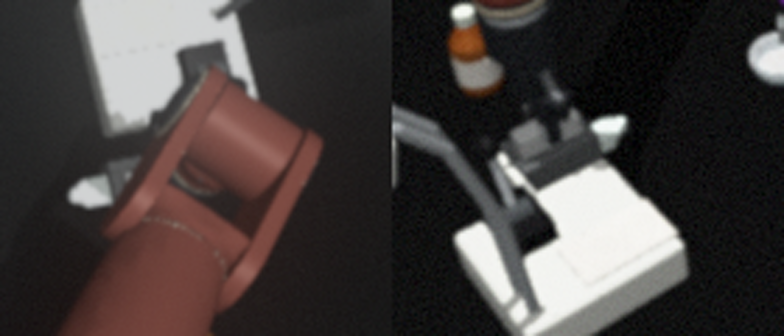

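Call:
{"op": "move_arm", "data": {"increments": [[[0, 0.007, 0, 0], [0, 0.006, 0, 0], [0, 0, 0, 0]]]}}

```text
t: 13.03
tool_pos: [0.4899, -0.2708, 0.0671]
tool_rot: [-0.141, 1.567, 0.146]
contact_force: [-0.7, 7.2, 7.4]
opening: 0.0225
```

Call:
{"op": "move_arm", "data": {"increments": [[[0, 0, 0, 0], [0, 0, 0, 0], [0, 0, 0, 0], [0, 0, 0, 0], [0, 0, 0, 0]]], "gripper": 0.4}}

```text
t: 13.45
tool_pos: [0.4899, -0.2728, 0.0666]
tool_rot: [-0.143, 1.566, 0.143]
contact_force: [-0.3, -0.4, 0.5]
opening: 0.0512
```

Call:
{"op": "move_arm", "data": {"increments": [[[-0.03, 0, 0, 0], [-0.1, 0, 0, 0], [-0.15, 0, 0, 0], [-0.15, 0, 0, 0], [-0.1, 0, 0, 0], [0, 0, 0, 0], [0, 0, 0, 0], [0, 0, 0, 0], [0, 0, 0, 0]]], "gripper": 1}}

```text
t: 14.2
tool_pos: [0.4893, -0.272, 0.1976]
tool_rot: [-0.141, 1.568, 0.144]
contact_force: [-0.7, 0.1, 0.2]
opening: -0.0002
```

```bash
python3 - <<'E'
from h import *
now()
c=np.array([.4897,-.2688]);e=np.radians(10.3);ux=np.array([np.cos(e),np.sin(e)]);uy=np.array([-np.sin(e),np.cos(e)])
for n in ['wrist','scene','top']:
    W=pts(snap(n,n+'4.png'))
    P=sel(W,c,.45,.02,.5);d=P[:,:2]-c;l=np.c_[d@ux,d@uy,P[:,2]]
    k=(abs(l[:,0])<.029)
    for z0,z1 in((.02,.031),(.035,.056),(.064,.08)):
        q=k&(P[:,2]>z0)&(P[:,2]<z1)&(abs(l[:,1])<.1)
        if q.sum()>5:print(n,z0,np.percentile(l[q,1],[1,5,50,95,99]).round(4),q.sum())
    P2=sel(W,c,.06,.064,.085)
    if len(P2)>10:print('rib',rect(P2),c)
    q=(P[:,2]>.1)&(l[:,0]>.03)&(l[:,0]<.3)&(l[:,1]>-.25)&(l[:,1]<0.0)
    if n!='wrist': print(n,'high:\n',np.round(l[q][::max(1,q.sum()//40)],3).tolist())
E
```

```text
t 14.20 pos [ 0.4893 -0.272   0.1976] x [-0.003  0.002 -1.   ] y [-0.181  0.984  0.002] z [ 0.984  0.181 -0.002] open -0.0002 F [-0.7  0.1  0.2] q6 [-0.64 -0.07  1.81 -0.    1.4  -0.82]
wrist 0.02 [0.0427 0.0433 0.0606 0.0827 0.0858] 1155
wrist 0.035 [-0.0556 -0.0528  0.0013  0.0415  0.0427] 3473
wrist 0.064 [-0.0352 -0.0319  0.0008  0.0311  0.0331] 2047
rib (array([ 488.5, -270.4]), array([69.6, 24.1]), -79.38612842559814) [ 0.4897 -0.2688]
scene 0.02 [-0.056  -0.0345  0.057   0.083   0.0865] 126
scene 0.035 [-0.0553 -0.052  -0.0135  0.0395  0.0441] 339
scene 0.064 [-0.0356 -0.0338 -0.0027  0.0303  0.0331] 181
rib (array([ 490.8, -269.6]), array([70.1, 28.9]), -78.7983808517456) [ 0.4897 -0.2688]
scene high:
 [[0.03, -0.004, 0.496], [0.055, -0.001, 0.484], [0.048, -0.006, 0.47], [0.03, -0.028, 0.458], [0.04, -0.012, 0.446], [0.038, -0.007, 0.42], [0.03, -0.017, 0.396], [0.031, -0.018, 0.373], [0.036, -0.016, 0.343], [0.032, -0.027, 0.322], [0.041, -0.001, 0.283], [0.046, -0.004, 0.252], [0.147, -0.215, 0.337], [0.16, -0.206, 0.335], [0.168, -0.206, 0.335], [0.164, -0.223, 0.337], [0
[... 1119 characters left out ...]
-0.239, 0.339], [0.198, -0.183, 0.313], [0.188, -0.189, 0.328], [0.184, -0.192, 0.331], [0.181, -0.192, 0.33], [0.18, -0.193, 0.327], [0.176, -0.19, 0.331], [0.175, -0.189, 0.327], [0.173, -0.189, 0.325], [0.169, -0.189, 0.328], [0.166, -0.194, 0.327], [0.163, -0.192, 0.329], [0.161, -0.19, 0.328], [0.163, -0.181, 0.32], [0.167, -0.17, 0.306], [0.194, -0.137, 0.24], [0.138, -0.237, 0.344], [0.141, -0.218, 0.339], [0.143, -0.204, 0.332], [0.146, -0.189, 0.325], [0.161, -0.162, 0.289], [0.162, -0.152, 0.282], [0.161, -0.146, 0.28], [0.144, -0.194, 0.295], [0.132, -0.201, 0.32], [0.163, -0.136, 0.245], [0.161, -0.14, 0.232], [0.192, -0.118, 0.104], [0.163, -0.121, 0.149], [0.034, -0.008, 0.49]]
```

Call:
{"op": "move_arm", "data": {"increments": [[[0, -0.06, -0.02, 0], [0, -0.09, -0.02, 0], [0, -0.1, -0.02, 0], [0, -0.06, -0.004, 0], [0, 0, 0, 0], [0.06, 0, 0, 0], [0.08, 0, 0, 0], [0.08, 0, 0, 0], [0.058, 0, 0, 0], [0, 0, 0, 0], [0, 0, 0, 0]]], "gripper": 0}}

```text
t: 15.27
tool_pos: [0.4879, -0.3509, 0.1288]
tool_rot: [-0.141, 1.568, 0.145]
contact_force: [0.1, -0.5, 0.3]
opening: 0.0856
```

```bash
python3 - <<'E'
from h import *
o,M=now()
c=np.array([.4897,-.2688]);e=np.radians(10.3);ux=np.array([np.cos(e),np.sin(e)]);uy=np.array([-np.sin(e),np.cos(e)])
d=o['tool_pos'][:2]-c;print(d@ux,d@uy)
snap('wrist','w5.png')
E
```

```text
t 15.27 pos [ 0.4879 -0.3509  0.1288] x [-0.002  0.002 -1.   ] y [-0.181  0.983  0.002] z [ 0.983  0.181 -0.001] open 0.0856 F [ 0.1 -0.5  0.3] q6 [-0.75  0.1   1.77  0.    1.28 -0.93]
-0.016421819712915165 -0.08049037103497636
```

View pics/w5.png

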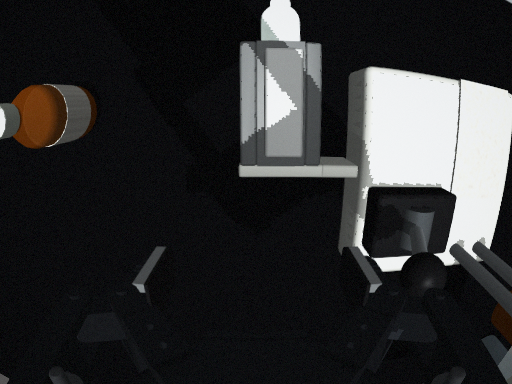

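Call:
{"op": "move_arm", "data": {"increments": [[[0, 0, 0.03, 0], [0, 0, 0.03, 0], [0, 0, 0.03, 0], [0, 0, 0.03, 0], [0, 0, 0.03, 0], [0, 0, 0.03, 0], [0, 0, 0.03, 0], [0, 0, 0.03, 0], [0, 0, 0.03, 0], [0, 0, 0.03, 0], [0, 0, 0.02, 0], [0, 0, 0, 0]]]}}

```text
t: 16.32
tool_pos: [0.5681, -0.3368, 0.1297]
tool_rot: [-0.143, 1.566, 0.144]
contact_force: [-0.3, 0.1, 0.8]
opening: 0.0854
```

```bash
python3 - <<'E'
from h import *
o,M=now()
c=np.array([.4897,-.2688]);e=np.radians(10.3);ux=np.array([np.cos(e),np.sin(e)]);uy=np.array([-np.sin(e),np.cos(e)])
d=o['tool_pos'][:2]-c;print(d@ux,d@uy)
im=snap('wrist','w6.png')
W=pts(im);P=sel(W,(.62,-.335),.07,.12,.16);d=P[:,:2]-c;print(len(P),(d@ux).mean(),(d@ux).min(),(d@ux).max(),P.mean(0))
E
```

```text
t 16.32 pos [ 0.5681 -0.3368  0.1297] x [ 0.  0. -1.] y [-0.182  0.983  0.   ] z [0.983 0.182 0.   ] open 0.0854 F [-0.3  0.1  0.8] q6 [-0.65  0.23  1.62  0.    1.29 -0.83]
0.06493749615626147 -0.08093180594405364
2722 0.11906537801578293 0.10584610625631989 0.1440422362384793 [ 0.62059913 -0.32318586  0.14590136]
```

View pics/w6.png

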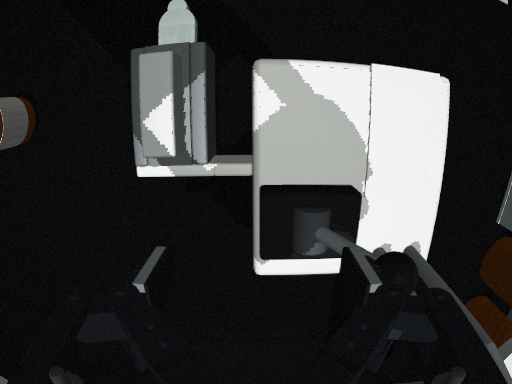

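Call:
{"op": "move_arm", "data": {"increments": [[[0, 0, 0.01, 0], [0, 0, 0.01, 0], [0, 0, 0, 0]]]}}

```text
t: 16.62
tool_pos: [0.5719, -0.3364, 0.1298]
tool_rot: [-0.143, 1.567, 0.143]
contact_force: [-0.8, -0.6, -0.6]
opening: 0.0855
```

Call:
{"op": "move_arm", "data": {"increments": [[[0, 0, 0.01, 0], [0, 0, 0.01, 0], [0, 0, 0, 0]]]}}

```text
t: 16.87
tool_pos: [0.573, -0.3362, 0.13]
tool_rot: [-0.142, 1.577, 0.144]
contact_force: [-18.3, -1.2, 8.0]
opening: 0.0855
```

```bash
python3 - <<'E'
from h import *
o,M=now()
c=np.array([.4897,-.2688]);e=np.radians(10.3);ux=np.array([np.cos(e),np.sin(e)])
d=o['tool_pos'][:2]-c;print(d@ux)
W=pts(snap('scene'));P=sel(W,(.635,-.33),.07,.1,.16);d=P[:,:2]-c;x=d@ux;k=x<.155;print(k.sum(),np.percentile(x[k],[5,50,95]),np.percentile(P[k,2],[5,50,95]))
E
```

```text
t 16.87 pos [ 0.573  -0.3362  0.13  ] x [-0.011  0.    -1.   ] y [-0.181  0.984  0.002] z [ 0.983  0.181 -0.01 ] open 0.0855 F [-18.3  -1.2   8. ] q6 [-0.64  0.24  1.6  -0.01  1.31 -0.82]
0.06992665275750357
144 [0.11657233 0.13630313 0.1488444 ] [0.11472418 0.145722   0.15610262]
```

Call:
{"op": "move_arm", "data": {"increments": [[[0, 0, -0.03, 0], [0, 0, -0.06, 0], [-0.1, 0, -0.03, 0], [-0.15, 0, 0, 0], [-0.15, 0, 0, 0], [-0.1, 0, 0, 0], [0, 0, 0, 0.0758], [0, 0, 0, 0.0758], [0, 0, 0, 0.0758], [0, 0, 0, 0.0758], [0, 0, 0, 0.0758], [0, 0, 0, 0.0758], [0, 0, 0, 0.0758], [0, 0, 0, 0.0758], [0, 0, 0, 0.0758], [0, 0, 0, 0.0758], [0, 0, 0, 0.0758], [0, 0, 0, 0.0758], [0, 0, 0, 0], [0, 0, 0, 0]]]}}

```text
t: 18.58
tool_pos: [0.5476, -0.3408, 0.2551]
tool_rot: [0.965, 1.346, -0.965]
contact_force: [-0.5, 0.5, 0.2]
opening: 0.0854
```

```bash
python3 - <<'E'
from h import *
tgt(.4035,.3807,.17,-71)
c=np.array([.4897,-.2688]);e=np.radians(10.3);ux=np.array([np.cos(e),np.sin(e)])
W=pts(snap('scene'));P=sel(W,(.635,-.33),.05,.125,.16);d=P[:,:2]-c;x=d@ux;k=x<.155;print(k.sum(),np.percentile(x[k],[5,50,95]),P[k].mean(0))
E
```

```text
t 18.58 pos [ 0.5476 -0.3408  0.2551] x [ 0.001 -0.    -1.   ] y [0.947 0.321 0.001] z [ 0.321 -0.947  0.   ] open 0.0854 F [-0.5  0.5  0.2] q6 [-0.67  0.09  1.55  0.    1.49  0.57]
zyaw -71.3 turn -0.0030 shift [ 0.3396  0.3946 -2.9166] mm 740.7
83 [0.13258866 0.14321743 0.14955753] [ 0.64515518 -0.32695083  0.14389273]
```

Call:
{"op": "move_arm", "data": {"increments": [[[0, 0.0197, -0.1458, 0], [0, 0.0197, -0.1458, 0], [0, 0.0197, -0.1458, 0], [0, 0.0197, -0.1458, 0], [0, 0.0197, -0.1458, 0], [0, 0.0197, -0.1458, 0], [0, 0.0197, -0.1458, 0], [0, 0.0197, -0.1458, 0], [0, 0.0197, -0.1458, 0], [0, 0.0197, -0.1458, 0], [0, 0.0197, -0.1458, 0], [0, 0.0197, -0.1458, 0], [0, 0.0197, -0.1458, 0], [0, 0.0197, -0.1458, 0], [0, 0.0197, -0.1458, 0], [0, 0.0197, -0.1458, 0], [0, 0.0197, -0.1458, 0], [0, 0.0197, -0.1458, 0], [0, 0.0197, -0.1458, 0], [0, 0.0197, -0.1458, 0]]]}}

```text
t: 20.3
tool_pos: [0.4081, 0.3836, 0.2552]
tool_rot: [0.966, 1.346, -0.964]
contact_force: [0.6, -0.3, 0.0]
opening: 0.0853
```

Call:
{"op": "move_arm", "data": {"increments": [[[0.12, 0, 0, 0], [0.12, 0, 0, 0], [0.09, 0, 0, 0], [0, 0, 0, 0], [0, 0, 0, 0], [0, 0, 0, 0]]]}}

```text
t: 20.8
tool_pos: [0.4096, 0.382, 0.1743]
tool_rot: [0.969, 1.345, -0.965]
contact_force: [0.0, -0.6, 1.3]
opening: 0.0853
```

```bash
cat >> h.py <<'E'
def lid(W,c,name=''):
    "fit circle to lid top (z .012-.027) near c and tab"
    P=sel(W,c,.05,.017,.027);t=sel(W,c,.05,.036,.06)
    (cx,cy),r=cv2.minEnclosingCircle((P[:,:2]*1000).astype(np.float32))
    print(name,'circ',round(cx,1),round(cy,1),'r',round(r,1),'rect',rect(P)[:2],len(P),'tab',rect(t),len(t),'dir',np.degrees(np.arctan2(cy-rect(t)[0][1],cx-rect(t)[0][0])).round(1))
E
python3 - <<'E'
from h import *
tgt(.4035,.3807,.051,-71)
im=snap('wrist','w7.png');W=pts(im);lid(W,(.431,.39))
print([ (round(r['score'],2),np.round(r['pixel']),np.nanmedian(W[r['region']],0).round(3)) for r in ctrl.trace('wrist','lidA_tab')[:3]])
cv2.imwrite('pics/w7.png',cv2.cvtColor(im['pixels'],cv2.COLOR_RGB2BGR))
E
```

```text
t 20.80 pos [0.4096 0.382  0.1743] x [ 0.002  0.002 -1.   ] y [0.948 0.319 0.002] z [ 0.319 -0.948 -0.001] open 0.0853 F [ 0.  -0.6  1.3] q6 [ 0.62 -0.05  1.84  0.    1.35  1.86]
zyaw -71.4 turn -0.0045 shift [ 0.4929 -0.026  -0.0025] mm 123.4
 circ 429.4 390.0 r 41.4 rect (array([429.6, 389.6]), array([81.2, 80.6])) 5297 tab (array([404.1, 381.5]), array([24.1, 10. ]), 18.51496124267578) 343 dir 18.6
[(0.91, array([164., 255.]), array([0.43 , 0.39 , 0.023])), (0.63, array([148., 133.]), array([0.403, 0.519, 0.012])), (0.58, array([294., 328.]), array([0.31 , 0.26 , 0.022]))]
```

View pics/w7.png

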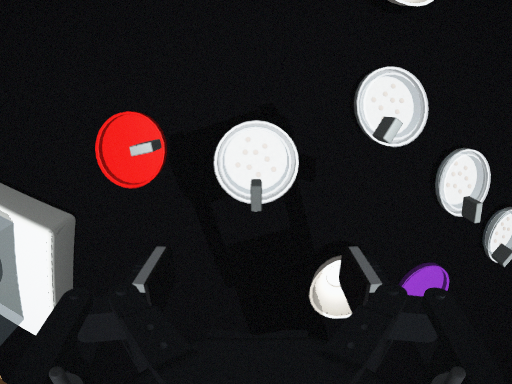

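Call:
{"op": "move_arm", "data": {"increments": [[[0.1, -0.0215, -0.005, 0.001], [0.12, 0, 0, 0], [0.12, 0, 0, 0], [0.1, 0, 0, 0], [0.05, 0, 0, 0], [0, 0, 0, 0], [0, 0, 0, 0]]]}}

```text
t: 21.48
tool_pos: [0.4041, 0.3815, 0.0511]
tool_rot: [0.97, 1.344, -0.968]
contact_force: [0.7, -0.0, -0.6]
opening: 0.0854
```

Call:
{"op": "move_arm", "data": {"increments": [[[0, 0, 0, 0], [0, 0, 0, 0], [0, 0, 0, 0], [0, 0, 0, 0], [0, 0, 0, 0], [0, 0, 0, 0], [0, 0, 0, 0], [0, 0, 0, 0], [0, 0, 0, 0], [0, 0, 0, 0]]], "gripper": 1, "squeeze": 20}}

```text
t: 22.32
tool_pos: [0.4035, 0.3812, 0.0503]
tool_rot: [0.969, 1.345, -0.968]
contact_force: [-1.3, 0.4, 4.4]
opening: 0.0091
```

Call:
{"op": "move_arm", "data": {"increments": [[[-0.01, 0, 0, 0], [-0.01, 0, 0, 0], [0, 0, 0, 0]]]}}

```text
t: 22.57
tool_pos: [0.4033, 0.3811, 0.0551]
tool_rot: [0.969, 1.345, -0.968]
contact_force: [0.3, 0.7, -0.5]
opening: 0.0092
```

```bash
cat >> h.py <<'E'
def tilt(W,c,ang,z0=.012,z1=.06,r=.05):
    "plane fit of the lid top: print height, pitch about lid y (+ = tab side up) and roll; ang = lid x direction deg"
    u=np.array([np.cos(np.radians(ang)),np.sin(np.radians(ang))]);v=np.array([-u[1],u[0]])
    P=sel(W,c,r,z0,z1);d=P[:,:2]-c;a=d@u;b=d@v
    k=(np.hypot(a,b)<.033)&~((a<-.008)&(abs(b)<.02))
    A=np.c_[a,b,np.ones(len(a))]
    for _ in range(6):
        s=np.linalg.lstsq(A[k],P[k,2],rcond=None)[0];e=abs(A@s-P[:,2]);k=k&(e<.004)
    print('n',k.sum(),'pitch %.1f roll %.1f zc %.4f'%(-np.degrees(np.arctan(s[0])),np.degrees(np.arctan(s[1])),s[2]))
E
python3 - <<'E'
from h import *
now();c=(.4296,.3898)
for n in 'wrist','scene','top': W=pts(snap(n,n+'8.png'));print(n);tilt(W,c,18.5)
E
```

```text
t 22.57 pos [0.4033 0.3811 0.0551] x [ 0.  0. -1.] y [0.949 0.317 0.   ] z [ 0.317 -0.949 -0.   ] open 0.0092 F [ 0.3  0.7 -0.5] q6 [ 0.62  0.08  1.92 -0.    1.14  1.87]
wrist
n 8125 pitch 0.2 roll -0.0 zc 0.0278
scene
n 98 pitch -0.6 roll -0.8 zc 0.0280
top
n 69 pitch -2.3 roll -3.5 zc 0.0246
```

Call:
{"op": "move_arm", "data": {"increments": [[[0, 0, 0, 0], [0, 0, 0, 0], [0, 0, 0, 0], [0, 0, 0, 0], [0, 0, 0, 0], [0, 0, 0, 0]]], "gripper": 0.9}}

```text
t: 23.22
tool_pos: [0.4033, 0.3811, 0.0549]
tool_rot: [0.969, 1.345, -0.969]
contact_force: [-0.0, 0.8, -0.2]
opening: 0.0092
```

```bash
python3 - <<'E'
from h import *
now();tilt(pts(snap('wrist')),(.4296,.3898),18.5)
E
```

```text
t 23.22 pos [0.4033 0.3811 0.0549] x [-0.  0. -1.] y [ 0.949  0.317 -0.   ] z [ 0.317 -0.949 -0.   ] open 0.0092 F [-0.   0.8 -0.2] q6 [0.62 0.08 1.92 0.   1.14 1.87]
n 8111 pitch 0.2 roll -0.0 zc 0.0276
```

Call:
{"op": "move_arm", "data": {"increments": [[[0, 0, 0, 0], [0, 0, 0, 0], [0, 0, 0, 0], [0, 0, 0, 0], [0, 0, 0, 0], [0, 0, 0, 0]]], "gripper": 0.892}}

```text
t: 23.77
tool_pos: [0.4033, 0.3811, 0.055]
tool_rot: [0.969, 1.345, -0.969]
contact_force: [0.0, -0.3, -1.0]
opening: 0.009
```

```bash
python3 - <<'E'
from h import *
now();tilt(pts(snap('wrist')),(.4296,.3898),18.5)
E
```

```text
t 23.77 pos [0.4033 0.3811 0.055 ] x [ 0. -0. -1.] y [0.949 0.317 0.   ] z [ 0.317 -0.949  0.   ] open 0.0090 F [ 0.  -0.3 -1. ] q6 [ 0.62  0.08  1.92 -0.    1.14  1.87]
n 8105 pitch 0.1 roll -0.0 zc 0.0276
```

Call:
{"op": "move_arm", "data": {"increments": [[[0, 0, 0, 0], [0, 0, 0, 0], [0, 0, 0, 0], [0, 0, 0, 0]]], "gripper": 0.888}}

```text
t: 24.15
tool_pos: [0.4033, 0.3811, 0.0549]
tool_rot: [0.968, 1.345, -0.969]
contact_force: [-1.1, 0.4, -0.8]
opening: 0.0101
```

```bash
python3 - <<'E'
from h import *
now();tilt(pts(snap('wrist')),(.4296,.3898),18.5)
E
```

```text
t 24.15 pos [0.4033 0.3811 0.0549] x [-0. -0. -1.] y [ 0.949  0.317 -0.   ] z [ 0.317 -0.949  0.   ] open 0.0101 F [-1.1  0.4 -0.8] q6 [ 0.62  0.08  1.92 -0.    1.14  1.87]
n 8119 pitch 0.2 roll -0.0 zc 0.0276
```

Call:
{"op": "move_arm", "data": {"increments": [[[0, 0, 0, 0], [0, 0, 0, 0], [0, 0, 0, 0], [0, 0, 0, 0]]], "gripper": 0.885}}

```text
t: 24.53
tool_pos: [0.4033, 0.3811, 0.0549]
tool_rot: [0.969, 1.345, -0.969]
contact_force: [0.6, 0.8, -0.8]
opening: 0.0101
```

```bash
python3 - <<'E'
from h import *
now();tilt(pts(snap('wrist')),(.4296,.3898),18.5)
E
```

```text
t 24.53 pos [0.4033 0.3811 0.0549] x [-0. -0. -1.] y [ 0.948  0.317 -0.   ] z [ 0.317 -0.948  0.   ] open 0.0101 F [ 0.6  0.8 -0.8] q6 [ 0.62  0.08  1.92 -0.    1.14  1.87]
n 8123 pitch 0.2 roll -0.0 zc 0.0277
```

Call:
{"op": "move_arm", "data": {"increments": [[[0, 0, 0, 0], [0, 0, 0, 0], [0, 0, 0, 0], [0, 0, 0, 0]]], "gripper": 0.882}}

```text
t: 24.92
tool_pos: [0.4034, 0.3811, 0.0551]
tool_rot: [0.969, 1.345, -0.968]
contact_force: [0.6, -0.8, 1.4]
opening: 0.0101
```

```bash
python3 - <<'E'
from h import *
now();tilt(pts(snap('wrist')),(.4296,.3898),18.5)
E
```

```text
t 24.92 pos [0.4034 0.3811 0.0551] x [ 0.  0. -1.] y [0.948 0.317 0.   ] z [ 0.317 -0.948 -0.   ] open 0.0101 F [ 0.6 -0.8  1.4] q6 [ 0.62  0.08  1.92 -0.    1.14  1.87]
n 7688 pitch 0.1 roll -0.0 zc 0.0231
```

Call:
{"op": "move_arm", "data": {"increments": [[[0, 0, 0, 0], [0, 0, 0, 0], [0, 0, 0, 0], [-0.004, -0.03, 0, 0], [-0.004, -0.026, 0, 0], [0, 0, 0, 0], [0, 0, 0, 0]]], "gripper": 0.7}}

```text
t: 25.55
tool_pos: [0.3894, 0.3765, 0.0569]
tool_rot: [0.968, 1.345, -0.968]
contact_force: [-0.4, 0.7, 0.2]
opening: 0.0259
```

Call:
{"op": "move_arm", "data": {"increments": [[[0, 0, 0, 0], [0, 0, 0, 0], [0, 0, 0, 0], [0, 0, 0, 0], [0, 0, 0, 0], [0, 0, 0, 0]]], "gripper": 0.885}}

```text
t: 26.05
tool_pos: [0.3901, 0.3767, 0.0571]
tool_rot: [0.968, 1.345, -0.969]
contact_force: [-1.6, -0.8, 1.2]
opening: 0.0098
```

Call:
{"op": "move_arm", "data": {"increments": [[[-0.008, 0, 0, 0], [-0.008, 0, 0, 0], [-0.008, 0, 0, 0], [0, 0, 0, 0], [0, 0, 0, 0]]]}}

```text
t: 26.47
tool_pos: [0.3902, 0.3768, 0.0632]
tool_rot: [0.969, 1.344, -0.968]
contact_force: [0.3, 0.0, -0.1]
opening: 0.01
```

```bash
python3 - <<'E'
from h import *
now();W=pts(snap('wrist','w9.png'));tilt(W,(.4296,.3898),18.5);lid(W,(.4296,.3898))
E
```

```text
t 26.47 pos [0.3902 0.3768 0.0632] x [ 0.  0. -1.] y [0.949 0.317 0.001] z [ 0.317 -0.949 -0.   ] open 0.0100 F [ 0.3  0.  -0.1] q6 [ 0.63  0.04  1.95 -0.    1.15  1.88]
n 7652 pitch 4.9 roll 0.0 zc 0.0259
 circ 427.2 389.1 r 41.3 rect (array([433.6, 390.8]), array([81.8, 67.9])) 10304 tab (array([398.5, 380. ]), array([31. , 29.6]), 60.64389419555664) 1291 dir 17.6
```

Call:
{"op": "move_arm", "data": {"increments": [[[-0.008, 0.005, 0, 0], [-0.008, 0.005, 0, 0], [-0.008, 0.005, 0, 0], [-0.008, 0.005, 0, 0], [-0.008, 0.005, 0, 0], [0, 0, 0, 0]]]}}

```text
t: 27.02
tool_pos: [0.3966, 0.3789, 0.0737]
tool_rot: [0.97, 1.344, -0.968]
contact_force: [1.2, 0.2, -0.5]
opening: 0.01
```

```bash
python3 - <<'E'
from h import *
now();im=snap('wrist','w10.png');W=pts(im);tilt(W,(.4296,.3898),18.5)
s=snap('scene','s10.png')
a=cv2.imread('pics/w10.png')[60:340,120:400];b=cv2.resize(cv2.imread('pics/s10.png')[120:210,260:370],None,fx=3.1,fy=3.11)
cv2.imwrite('pics/c10.png',np.hstack([a,b[:280]]))
E
```

```text
t 27.02 pos [0.3966 0.3789 0.0737] x [ 0.001  0.001 -1.   ] y [0.949 0.317 0.001] z [ 0.317 -0.949 -0.   ] open 0.0100 F [ 1.2  0.2 -0.5] q6 [ 0.63  0.04  1.93 -0.    1.17  1.88]
n 7253 pitch 13.3 roll -0.0 zc 0.0319
```

View pics/c10.png

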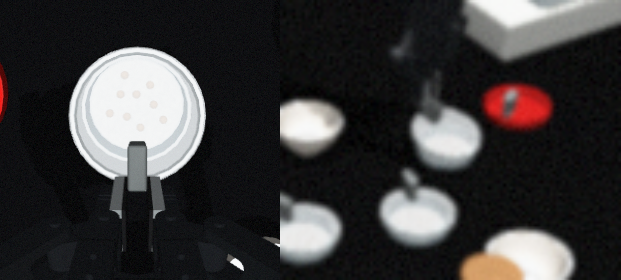

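Call:
{"op": "move_arm", "data": {"increments": [[[0, 0, 0, 0], [0, 0, 0, 0], [0, 0, 0, 0], [0, 0, 0, 0], [0, 0, 0, 0], [0, 0, 0, 0], [0, 0, 0, 0], [0, 0, 0, 0], [0, 0, 0, 0], [0, 0, 0, 0], [0, 0, 0, 0], [0, 0, 0, 0], [0, 0, 0, 0], [0, 0, 0, 0], [0, 0, 0, 0], [0, 0, 0, 0], [0, 0, 0, 0], [0, 0, 0, 0], [0, 0, 0, 0], [0, 0, 0, 0]]]}}

```text
t: 28.78
tool_pos: [0.3959, 0.3786, 0.0729]
tool_rot: [0.969, 1.345, -0.969]
contact_force: [1.0, -0.4, -1.0]
opening: 0.0099
```

```bash
python3 - <<'E'
from h import *
now();tilt(pts(snap('wrist')),(.4296,.3898),18.5)
E
```

```text
t 28.78 pos [0.3959 0.3786 0.0729] x [-0. -0. -1.] y [ 0.948  0.317 -0.   ] z [ 0.317 -0.948  0.   ] open 0.0099 F [ 1.  -0.4 -1. ] q6 [ 0.63  0.04  1.93 -0.    1.17  1.88]
n 7286 pitch 12.6 roll -0.0 zc 0.0314
```

Call:
{"op": "move_arm", "data": {"increments": [[[0, 0, 0, 0], [0, 0, 0, 0], [0, 0, 0, 0], [0, 0, 0, 0], [0, 0, 0, 0], [0, 0, 0, 0], [0, 0, 0, 0], [0, 0, 0, 0], [0, 0, 0, 0], [0, 0, 0, 0], [0, 0, 0, 0], [0, 0, 0, 0], [0, 0, 0, 0], [0, 0, 0, 0], [0, 0, 0, 0], [0, 0, 0, 0], [0, 0, 0, 0], [0, 0, 0, 0], [0, 0, 0, 0], [0, 0, 0, 0]]]}}

```text
t: 30.5
tool_pos: [0.3959, 0.3786, 0.0729]
tool_rot: [0.969, 1.345, -0.969]
contact_force: [1.1, -0.2, -0.6]
opening: 0.0098
```

Call:
{"op": "move_arm", "data": {"increments": [[[0, 0, 0, 0], [0, 0, 0, 0], [0, 0, 0, 0], [0, 0, 0, 0], [0, 0, 0, 0], [0, 0, 0, 0], [0, 0, 0, 0], [0, 0, 0, 0], [0, 0, 0, 0], [0, 0, 0, 0], [0, 0, 0, 0], [0, 0, 0, 0], [0, 0, 0, 0], [0, 0, 0, 0], [0, 0, 0, 0], [0, 0, 0, 0], [0, 0, 0, 0], [0, 0, 0, 0], [0, 0, 0, 0], [0, 0, 0, 0]]]}}

```text
t: 32.17
tool_pos: [0.3959, 0.3786, 0.0729]
tool_rot: [0.969, 1.345, -0.969]
contact_force: [1.3, 0.2, -0.5]
opening: 0.01
```

Call:
{"op": "move_arm", "data": {"increments": [[[0, 0, 0, 0], [0, 0, 0, 0], [0, 0, 0, 0], [0, 0, 0, 0], [0, 0, 0, 0], [0, 0, 0, 0]]]}}

```text
t: 32.67
tool_pos: [0.3959, 0.3786, 0.0729]
tool_rot: [0.968, 1.345, -0.969]
contact_force: [-0.1, 0.9, -1.1]
opening: 0.0103
```

```bash
python3 - <<'E'
from h import *
now();tilt(pts(snap('wrist')),(.4296,.3898),18.5)
E
```

```text
t 32.67 pos [0.3959 0.3786 0.0729] x [-0. -0. -1.] y [ 0.948  0.317 -0.   ] z [ 0.317 -0.948  0.   ] open 0.0103 F [-0.1  0.9 -1.1] q6 [ 0.63  0.04  1.93 -0.    1.17  1.88]
n 7296 pitch 12.7 roll 0.0 zc 0.0314
```

Call:
{"op": "move_arm", "data": {"increments": [[[0.008, -0.005, 0, 0], [0.008, -0.005, 0, 0], [0.008, -0.005, 0, 0], [0.008, -0.005, 0, 0], [0.008, -0.005, 0, 0], [0.008, 0, 0, 0], [0.008, 0, 0, 0], [0.01, 0, 0, 0], [0, 0, 0, 0], [0, 0, 0, 0]]]}}

```text
t: 33.55
tool_pos: [0.3901, 0.3766, 0.0563]
tool_rot: [0.969, 1.345, -0.969]
contact_force: [-0.4, -0.4, -1.0]
opening: 0.0098
```

```bash
python3 - <<'E'
from h import *
now();W=pts(snap('wrist','w11.png'));tilt(W,(.4296,.3898),18.5);lid(W,(.4296,.3898))
E
```

```text
t 33.55 pos [0.3901 0.3766 0.0563] x [-0. -0. -1.] y [ 0.949  0.317 -0.   ] z [ 0.317 -0.949  0.   ] open 0.0098 F [-0.4 -0.4 -1. ] q6 [ 0.63  0.05  1.95 -0.    1.14  1.88]
n 7989 pitch 0.2 roll -0.0 zc 0.0231
 circ 428.8 389.5 r 41.4 rect (array([429.2, 389.5]), array([81.6, 81.6])) 15354 tab (array([398.2, 379.7]), array([31. , 30.6]), 62.3873291015625) 1656 dir 17.9
```

Call:
{"op": "move_arm", "data": {"increments": [[[0, 0, 0, 0], [0, 0, 0, 0], [0, 0, 0, 0], [-0.06, 0, 0, 0], [-0.12, 0, 0, 0], [-0.14, 0, 0, 0], [-0.06, 0, 0, 0.07], [0, 0, 0, 0.07], [0, 0, 0, 0.07], [0, 0, 0, 0.07], [0, 0, 0, 0.06], [0, 0, 0, 0], [0, 0, 0, 0]]], "gripper": 0.5}}

```text
t: 34.68
tool_pos: [0.39, 0.3766, 0.1514]
tool_rot: [1.362, 1.103, -1.362]
contact_force: [-0.0, -0.3, 0.8]
opening: 0.0428
```

```bash
python3 - <<'E'
from h import *
tgt(.49,.2875,.15,-102)
W=pts(snap('wrist','w12.png'));lid(W,(.429,.3895),'A')
lid(W,(.531,.278),'B')
E
```

```text
t 34.68 pos [0.39   0.3766 0.1514] x [ 0.  0. -1.] y [ 0.978 -0.208 -0.   ] z [-0.208 -0.978 -0.   ] open 0.0428 F [-0.  -0.3  0.8] q6 [ 0.63 -0.07  1.89  0.    1.32  2.41]
zyaw -102.0 turn 0.0001 shift [0.0058 0.4654 0.2655] mm 134.0
A circ 429.1 389.8 r 41.1 rect (array([429.2, 389.7]), array([81.5, 80.5])) 6207 tab (array([403.5, 381.2]), array([24.2, 10.2]), 18.074508666992188) 449 dir 18.7
B circ 530.6 278.2 r 41.4 rect (array([519.6, 279.2]), array([82.4, 59.1])) 4108 tab (array([504.8, 284.8]), array([24.5, 10.7]), -12.400474548339844) 484 dir -14.3
```

Call:
{"op": "move_arm", "data": {"increments": [[[0, 0.06, 0.035, 0], [0, 0.12, 0.068, 0], [0, 0.12, 0.068, 0], [0, 0.12, 0.068, 0], [0, 0.045, 0.0265, 0], [0, 0, 0, 0], [0, 0, 0, 0], [0, 0, 0, 0]]]}}

```text
t: 35.4
tool_pos: [0.4889, 0.2879, 0.1512]
tool_rot: [1.362, 1.103, -1.363]
contact_force: [-0.5, 0.1, -0.2]
opening: 0.043
```

```bash
cat >> h.py <<'E'
def grasp(W,c,z=.057,off=.014):
    "lid measurement and grasp: tab centre moved outward by off"
    lid(W,c);P=sel(W,c,.05,.017,.027);t=sel(W,c,.05,.036,.06)
    C=np.array(cv2.minEnclosingCircle((P[:,:2]*1000).astype(np.float32))[0])/1000;tc,_,a=rect(t);tc=tc/1000
    tc=.5*tc+.5*(C-.027*np.array([np.cos(np.radians(a)),np.sin(np.radians(a))]))
    g=tc-off*np.array([np.cos(np.radians(a)),np.sin(np.radians(a))])
    print('tab',tc.round(4),'grasp',g.round(4));tgt(*g,z,a-90)
E
python3 - <<'E'
from h import *
W=pts(snap('wrist','w13.png'));grasp(W,(.5306,.2782))
E
```

```text
circ 531.1 278.3 r 41.2 rect (array([530.9, 278.1]), array([81.4, 81. ])) 6440 tab (array([504.9, 284.5]), array([24.4,  9.7]), -12.072578430175781) 413 dir -13.3
tab [0.5048 0.2842] grasp [0.4911 0.2872]
t 35.45 pos [0.4888 0.2881 0.1512] x [-0.001  0.    -1.   ] y [ 0.978 -0.209 -0.001] z [-0.209 -0.978 -0.   ] open 0.0428 F [ 0.5 -0.   1. ] q6 [ 0.4  -0.01  1.83  0.    1.31  2.18]
zyaw -102.0 turn 0.0004 shift [0.3768 0.0102 0.0017] mm 94.2
```

Call:
{"op": "move_arm", "data": {"increments": [[[0.08, 0.005, 0.001, 0], [0.1, 0.005, 0.001, 0], [0.1, 0, 0, 0], [0.07, 0, 0, 0], [0.027, 0, 0, 0], [0, 0, 0, 0], [0, 0, 0, 0]]]}}

```text
t: 36.03
tool_pos: [0.4918, 0.287, 0.0577]
tool_rot: [1.363, 1.102, -1.362]
contact_force: [-0.0, -0.0, 0.6]
opening: 0.0427
```

Call:
{"op": "move_arm", "data": {"increments": [[[0, 0, 0, 0], [0, 0, 0, 0], [0, 0, 0, 0], [0, 0, 0, 0], [0, 0, 0, 0], [0, 0, 0, 0], [0, 0, 0, 0]]], "gripper": 0.885}}

```text
t: 36.62
tool_pos: [0.4928, 0.2868, 0.0581]
tool_rot: [1.365, 1.101, -1.362]
contact_force: [0.1, 2.1, 2.6]
opening: 0.0098
```

Call:
{"op": "move_arm", "data": {"increments": [[[-0.008, 0, 0, 0], [-0.008, 0, 0, 0], [-0.008, 0, 0, 0], [0, 0, 0, 0], [0, 0, 0, 0]]]}}

```text
t: 37.03
tool_pos: [0.4918, 0.2861, 0.0629]
tool_rot: [1.363, 1.102, -1.364]
contact_force: [-0.1, 0.5, -0.7]
opening: 0.0099
```

```bash
python3 - <<'E'
from h import *
now();tilt(pts(snap('wrist')),(.531,.2782),-12.3)
E
```

```text
t 37.03 pos [0.4918 0.2861 0.0629] x [-0.001 -0.    -1.   ] y [ 0.978 -0.21  -0.   ] z [-0.21  -0.978  0.   ] open 0.0099 F [-0.1  0.5 -0.7] q6 [ 0.4   0.11  1.88 -0.    1.16  2.18]
n 7573 pitch 3.8 roll -0.1 zc 0.0253
```

Pivots as with A (3.8° so far). Raise a bit more than for A.

Call:
{"op": "move_arm", "data": {"increments": [[[-0.009, 0.005, 0, 0], [-0.009, 0.005, 0, 0], [-0.009, 0.005, 0, 0], [-0.009, 0.005, 0, 0], [-0.009, 0.005, 0, 0], [0, 0, 0, 0]]]}}

```text
t: 37.58
tool_pos: [0.4989, 0.2851, 0.0753]
tool_rot: [1.365, 1.101, -1.362]
contact_force: [-0.5, -0.0, -0.4]
opening: 0.0102
```

```bash
python3 - <<'E'
from h import *
now();tilt(pts(snap('wrist')),(.531,.2782),-12.3)
E
```

```text
t 37.58 pos [0.4989 0.2851 0.0753] x [ 0.001  0.001 -1.   ] y [ 0.978 -0.21   0.001] z [-0.21  -0.978 -0.001] open 0.0102 F [-0.5 -0.  -0.4] q6 [ 0.39  0.1   1.86 -0.    1.18  2.17]
n 7168 pitch 12.6 roll -0.1 zc 0.0330
```

Call:
{"op": "move_arm", "data": {"increments": [[[0, 0, 0, 0], [0, 0, 0, 0], [0, 0, 0, 0], [0, 0, 0, 0], [0, 0, 0, 0], [0, 0, 0, 0], [0, 0, 0, 0], [0, 0, 0, 0], [0, 0, 0, 0], [0, 0, 0, 0], [0, 0, 0, 0], [0, 0, 0, 0], [0, 0, 0, 0], [0, 0, 0, 0], [0, 0, 0, 0], [0, 0, 0, 0], [0, 0, 0, 0], [0, 0, 0, 0], [0, 0, 0, 0], [0, 0, 0, 0]]]}}

```text
t: 39.3
tool_pos: [0.4982, 0.285, 0.0744]
tool_rot: [1.364, 1.101, -1.363]
contact_force: [0.6, 0.3, -1.1]
opening: 0.0094
```

```bash
python3 - <<'E'
from h import *
now();tilt(pts(snap('wrist')),(.531,.2782),-12.3)
E
```

```text
t 39.30 pos [0.4982 0.285  0.0744] x [ 0.  0. -1.] y [ 0.978 -0.21   0.   ] z [-0.21  -0.978 -0.   ] open 0.0094 F [ 0.6  0.3 -1.1] q6 [0.39 0.1  1.86 0.   1.18 2.17]
n 7172 pitch 12.0 roll -0.1 zc 0.0324
```

Call:
{"op": "move_arm", "data": {"increments": [[[0.004, 0, 0, 0], [0.004, 0, 0, 0], [0, 0, 0, 0], [0, 0, 0, 0]]]}}

```text
t: 39.68
tool_pos: [0.498, 0.285, 0.0723]
tool_rot: [1.363, 1.102, -1.364]
contact_force: [0.2, -0.8, 0.1]
opening: 0.0099
```

```bash
python3 - <<'E'
from h import *
now();tilt(pts(snap('wrist')),(.531,.2782),-12.3)
E
```

```text
t 39.68 pos [0.498  0.285  0.0723] x [-0. -0. -1.] y [ 0.978 -0.21  -0.   ] z [-0.21  -0.978  0.   ] open 0.0099 F [ 0.2 -0.8  0.1] q6 [0.39 0.1  1.87 0.   1.17 2.17]
n 7191 pitch 11.8 roll -0.1 zc 0.0303
```

Call:
{"op": "move_arm", "data": {"increments": [[[0, 0, 0, 0], [0, 0, 0, 0], [0, 0, 0, 0], [0, 0, 0, 0], [0, 0, 0, 0], [0, 0, 0, 0], [0, 0, 0, 0], [0, 0, 0, 0], [0, 0, 0, 0], [0, 0, 0, 0], [0, 0, 0, 0], [0, 0, 0, 0], [0, 0, 0, 0], [0, 0, 0, 0], [0, 0, 0, 0], [0, 0, 0, 0], [0, 0, 0, 0], [0, 0, 0, 0], [0, 0, 0, 0], [0, 0, 0, 0]]]}}

```text
t: 41.4
tool_pos: [0.4982, 0.285, 0.0724]
tool_rot: [1.363, 1.101, -1.363]
contact_force: [0.6, -0.2, -0.1]
opening: 0.0099
```

Call:
{"op": "move_arm", "data": {"increments": [[[0, 0, 0, 0], [0, 0, 0, 0], [0, 0, 0, 0], [0, 0, 0, 0], [0, 0, 0, 0], [0, 0, 0, 0], [0, 0, 0, 0], [0, 0, 0, 0], [0, 0, 0, 0], [0, 0, 0, 0], [0, 0, 0, 0], [0, 0, 0, 0], [0, 0, 0, 0], [0, 0, 0, 0], [0, 0, 0, 0], [0, 0, 0, 0], [0, 0, 0, 0], [0, 0, 0, 0], [0, 0, 0, 0], [0, 0, 0, 0]]]}}

```text
t: 43.07
tool_pos: [0.4982, 0.285, 0.0724]
tool_rot: [1.363, 1.102, -1.364]
contact_force: [0.1, -0.2, -1.2]
opening: 0.0097
```

Call:
{"op": "move_arm", "data": {"increments": [[[0, 0, 0, 0], [0, 0, 0, 0], [0, 0, 0, 0], [0, 0, 0, 0], [0, 0, 0, 0], [0, 0, 0, 0], [0, 0, 0, 0], [0, 0, 0, 0], [0, 0, 0, 0], [0, 0, 0, 0], [0, 0, 0, 0], [0, 0, 0, 0], [0, 0, 0, 0], [0, 0, 0, 0], [0, 0, 0, 0], [0, 0, 0, 0], [0, 0, 0, 0], [0, 0, 0, 0], [0, 0, 0, 0], [0, 0, 0, 0]]]}}

```text
t: 44.73
tool_pos: [0.4982, 0.285, 0.0725]
tool_rot: [1.364, 1.102, -1.363]
contact_force: [0.7, 0.5, -0.0]
opening: 0.0095
```

```bash
python3 - <<'E'
from h import *
now();tilt(pts(snap('wrist')),(.531,.2782),-12.3)
E
```

```text
t 44.73 pos [0.4982 0.285  0.0725] x [ 0.  0. -1.] y [ 0.978 -0.21   0.   ] z [-0.21  -0.978 -0.   ] open 0.0095 F [ 0.7  0.5 -0. ] q6 [0.39 0.1  1.87 0.   1.17 2.17]
n 7210 pitch 11.9 roll -0.1 zc 0.0304
```

Call:
{"op": "move_arm", "data": {"increments": [[[0, 0, 0, 0], [0, 0, 0, 0], [0, 0, 0, 0], [0.007, -0.005, 0, 0], [0.008, -0.005, 0, 0], [0.008, -0.005, 0, 0], [0.008, -0.005, 0, 0], [0.008, -0.005, 0, 0], [0.008, 0, 0, 0], [0.008, 0, 0, 0], [0.008, 0, 0, 0], [0, 0, 0, 0], [0, 0, 0, 0]]]}}

```text
t: 45.87
tool_pos: [0.4922, 0.2863, 0.0567]
tool_rot: [1.364, 1.101, -1.363]
contact_force: [-0.2, 0.4, -0.3]
opening: 0.0098
```

```bash
python3 - <<'E'
from h import *
now();W=pts(snap('wrist'));tilt(W,(.531,.2782),-12.3);lid(W,(.531,.2782))
E
```

```text
t 45.87 pos [0.4922 0.2863 0.0567] x [ 0.  0. -1.] y [ 0.978 -0.21   0.   ] z [-0.21  -0.978 -0.   ] open 0.0098 F [-0.2  0.4 -0.3] q6 [ 0.4   0.11  1.88 -0.    1.14  2.18]
n 7874 pitch 0.0 roll -0.0 zc 0.0230
 circ 529.9 277.5 r 41.5 rect (array([530.4, 277.4]), array([82. , 80.4])) 15111 tab (array([498.8, 284.5]), array([30.9, 29.2]), 29.78302764892578) 1634 dir -12.7
```

Call:
{"op": "move_arm", "data": {"increments": [[[0, 0, 0, 0], [0, 0, 0, 0], [0, 0, 0, 0], [-0.06, 0, 0, 0], [-0.12, 0, 0, 0], [-0.14, 0, 0, 0], [-0.06, 0, 0, -0.07], [0, 0, 0, -0.07], [0, 0, 0, -0.07], [0, 0, 0, -0.07], [0, 0, 0, -0.07], [0, 0, 0, -0.06], [0, 0, 0, 0], [0, 0, 0, 0]]], "gripper": 0.5}}

```text
t: 47.08
tool_pos: [0.492, 0.2863, 0.1516]
tool_rot: [0.887, 1.383, -0.887]
contact_force: [0.7, 0.0, 0.1]
opening: 0.0424
```

```bash
python3 - <<'E'
from h import *
tgt(.4535,.134,.15,-65)
W=pts(snap('wrist','w14.png'));lid(W,(.531,.278),'B');lid(W,(.492,.151),'C')
E
```

```text
t 47.08 pos [0.492  0.2863 0.1516] x [-0.  0. -1.] y [ 0.909  0.417 -0.   ] z [ 0.417 -0.909 -0.   ] open 0.0424 F [0.7 0.  0.1] q6 [ 0.4  -0.    1.83  0.    1.31  1.54]
zyaw -65.4 turn -0.0041 shift [ 0.0065 -0.397   0.487 ] mm 157.1
B circ 530.1 277.6 r 41.3 rect (array([530.4, 277.6]), array([81.9, 80.7])) 6151 tab (array([503.6, 283.4]), array([24.1, 10.4]), -12.341789245605469) 455 dir -12.4
C circ 491.8 150.5 r 41.7 rect (array([493.4, 151.6]), array([82. , 79.4])) 3907 tab (array([472.5, 142.4]), array([13.5, 10.5]), 28.188007354736328) 178 dir 22.7
```

Call:
{"op": "move_arm", "data": {"increments": [[[0, -0.04, 0.05, -0.004], [0, -0.08, 0.1, 0], [0, -0.085, 0.105, 0], [0, -0.085, 0.105, 0], [0, -0.07, 0.087, 0], [0, -0.037, 0.04, 0], [0, 0, 0, 0], [0, 0, 0, 0], [0, 0, 0, 0]]]}}

```text
t: 47.88
tool_pos: [0.4541, 0.1345, 0.1519]
tool_rot: [0.881, 1.385, -0.88]
contact_force: [0.4, 0.1, -0.6]
opening: 0.0426
```

```bash
python3 - <<'E'
from h import *
W=pts(snap('wrist','w15.png'));grasp(W,(.492,.151))
E
```

```text
circ 491.8 150.3 r 41.3 rect (array([492.1, 150.3]), array([81.7, 80.9])) 6421 tab (array([467.6, 139.4]), array([23.7,  9.1]), 25.325969696044922) 381 dir 24.2
tab [0.4675 0.1391] grasp [0.4548 0.1331]
t 47.93 pos [0.4541 0.1347 0.1519] x [ 0.  0. -1.] y [0.905 0.425 0.   ] z [ 0.425 -0.905 -0.   ] open 0.0428 F [ 0.6  0.8 -1.1] q6 [ 0.13 -0.25  2.05  0.    1.34  1.26]
zyaw -64.9 turn -0.0020 shift [ 3.794e-01 -3.000e-04  7.300e-03] mm 94.9
```

View pics/w15.png

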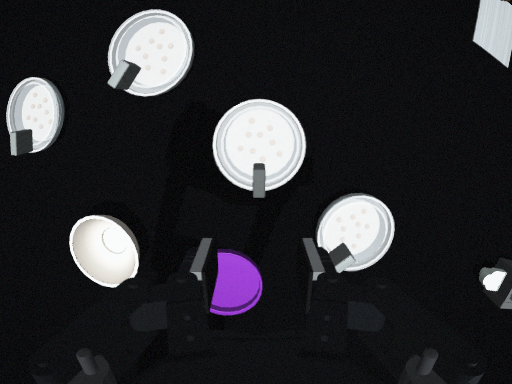

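Call:
{"op": "move_arm", "data": {"increments": [[[0.08, 0, 0.004, -0.002], [0.1, 0, 0.003, 0], [0.1, 0, 0, 0], [0.07, 0, 0, 0], [0.029, 0, 0, 0], [0, 0, 0, 0], [0, 0, 0, 0]]]}}

```text
t: 48.52
tool_pos: [0.4549, 0.133, 0.0573]
tool_rot: [0.877, 1.387, -0.877]
contact_force: [0.7, 0.3, -0.1]
opening: 0.0427
```

Call:
{"op": "move_arm", "data": {"increments": [[[0, 0, 0, 0], [0, 0, 0, 0], [0, 0, 0, 0], [0, 0, 0, 0], [0, 0, 0, 0], [0, 0, 0, 0], [0, 0, 0, 0]]], "gripper": 0.885}}

```text
t: 49.1
tool_pos: [0.4552, 0.1324, 0.0577]
tool_rot: [0.879, 1.385, -0.877]
contact_force: [-0.4, 0.8, 3.2]
opening: 0.0098
```

Call:
{"op": "move_arm", "data": {"increments": [[[-0.008, 0, 0, 0], [-0.008, 0, 0, 0], [-0.008, 0, 0, 0], [-0.008, 0.005, 0, 0], [-0.008, 0.005, 0, 0], [-0.008, 0.005, 0, 0], [-0.008, 0.005, 0, 0], [-0.008, 0.005, 0, 0], [0, 0, 0, 0], [0, 0, 0, 0]]]}}

```text
t: 49.93
tool_pos: [0.4604, 0.1351, 0.0731]
tool_rot: [0.878, 1.386, -0.878]
contact_force: [-0.7, 1.2, -1.1]
opening: 0.0097
```

```bash
python3 - <<'E'
from h import *
now();tilt(pts(snap('wrist')),(.4920,.1503),24.9)
E
```

```text
t 49.93 pos [0.4604 0.1351 0.0731] x [ 0.  0. -1.] y [0.904 0.428 0.   ] z [ 0.428 -0.904  0.   ] open 0.0097 F [-0.7  1.2 -1.1] q6 [ 0.13 -0.12  2.09  0.    1.18  1.26]
n 7211 pitch 12.6 roll -0.1 zc 0.0310
```

Call:
{"op": "move_arm", "data": {"increments": [[[0, 0, 0, 0], [0, 0, 0, 0], [0, 0, 0, 0], [0, 0, 0, 0], [0, 0, 0, 0], [0, 0, 0, 0], [0, 0, 0, 0], [0, 0, 0, 0], [0, 0, 0, 0], [0, 0, 0, 0], [0, 0, 0, 0], [0, 0, 0, 0], [0, 0, 0, 0], [0, 0, 0, 0], [0, 0, 0, 0], [0, 0, 0, 0], [0, 0, 0, 0], [0, 0, 0, 0], [0, 0, 0, 0], [0, 0, 0, 0]]]}}

```text
t: 51.65
tool_pos: [0.4602, 0.135, 0.0729]
tool_rot: [0.878, 1.386, -0.878]
contact_force: [0.2, 0.2, -0.6]
opening: 0.0094
```

```bash
python3 - <<'E'
from h import *
now();tilt(pts(snap('wrist')),(.4920,.1503),24.9)
E
```

```text
t 51.65 pos [0.4602 0.135  0.0729] x [ 0.  0. -1.] y [0.904 0.427 0.   ] z [ 0.427 -0.904  0.   ] open 0.0094 F [ 0.2  0.2 -0.6] q6 [ 0.13 -0.12  2.09 -0.    1.18  1.26]
n 7211 pitch 12.4 roll -0.1 zc 0.0309
```

Call:
{"op": "move_arm", "data": {"increments": [[[0, 0, 0, 0], [0, 0, 0, 0], [0, 0, 0, 0], [0, 0, 0, 0], [0, 0, 0, 0], [0, 0, 0, 0], [0, 0, 0, 0], [0, 0, 0, 0], [0, 0, 0, 0], [0, 0, 0, 0], [0, 0, 0, 0], [0, 0, 0, 0], [0, 0, 0, 0], [0, 0, 0, 0], [0, 0, 0, 0], [0, 0, 0, 0], [0, 0, 0, 0], [0, 0, 0, 0], [0, 0, 0, 0], [0, 0, 0, 0]]]}}

```text
t: 53.37
tool_pos: [0.4602, 0.1351, 0.073]
tool_rot: [0.878, 1.386, -0.878]
contact_force: [-0.4, -0.7, -0.7]
opening: 0.0099
```

Call:
{"op": "move_arm", "data": {"increments": [[[0, 0, 0, 0], [0, 0, 0, 0], [0, 0, 0, 0], [0, 0, 0, 0], [0, 0, 0, 0], [0, 0, 0, 0], [0, 0, 0, 0], [0, 0, 0, 0], [0, 0, 0, 0], [0, 0, 0, 0], [0, 0, 0, 0], [0, 0, 0, 0], [0, 0, 0, 0], [0, 0, 0, 0], [0, 0, 0, 0], [0, 0, 0, 0], [0, 0, 0, 0], [0, 0, 0, 0], [0, 0, 0, 0], [0, 0, 0, 0]]]}}

```text
t: 55.03
tool_pos: [0.4602, 0.135, 0.073]
tool_rot: [0.878, 1.386, -0.878]
contact_force: [-0.8, 0.3, -0.6]
opening: 0.0099
```

```bash
python3 - <<'E'
from h import *
now();tilt(pts(snap('wrist')),(.4920,.1503),24.9)
E
```

```text
t 55.03 pos [0.4602 0.135  0.073 ] x [ 0.  0. -1.] y [0.904 0.427 0.   ] z [ 0.427 -0.904  0.   ] open 0.0099 F [-0.8  0.3 -0.6] q6 [ 0.13 -0.12  2.09 -0.    1.18  1.26]
n 7222 pitch 12.5 roll -0.1 zc 0.0309
```

Call:
{"op": "move_arm", "data": {"increments": [[[0, 0, 0, 0], [0, 0, 0, 0], [0, 0, 0, 0], [0, 0, 0, 0], [0, 0, 0, 0], [0.008, -0.005, 0, 0], [0.008, -0.005, 0, 0], [0.008, -0.005, 0, 0], [0.008, -0.005, 0, 0], [0.008, -0.005, 0, 0], [0.008, 0, 0, 0], [0.008, 0, 0, 0], [0.01, 0, 0, 0], [0, 0, 0, 0], [0, 0, 0, 0]]]}}

```text
t: 56.33
tool_pos: [0.4546, 0.1324, 0.0563]
tool_rot: [0.878, 1.386, -0.878]
contact_force: [0.2, 0.5, -0.2]
opening: 0.0098
```

```bash
python3 - <<'E'
from h import *
now();W=pts(snap('wrist'));tilt(W,(.4920,.1503),24.9);lid(W,(.492,.1503))
E
```

```text
t 56.33 pos [0.4546 0.1324 0.0563] x [-0. -0. -1.] y [ 0.904  0.427 -0.   ] z [ 0.427 -0.904  0.   ] open 0.0098 F [ 0.2  0.5 -0.2] q6 [ 0.13 -0.11  2.11 -0.    1.14  1.26]
n 7990 pitch 0.0 roll -0.1 zc 0.0230
 circ 490.8 149.6 r 41.3 rect (array([490.7, 149.6]), array([81.7, 81.7])) 15282 tab (array([461.9, 136.2]), array([30.2, 30. ]), 69.2212142944336) 1664 dir 25.0
```

Call:
{"op": "move_arm", "data": {"increments": [[[0, 0, 0, 0], [0, 0, 0, 0], [0, 0, 0, 0], [-0.06, 0, 0, 0], [-0.12, 0, 0, 0], [-0.14, 0, 0, 0], [-0.06, 0, 0, 0.07], [0, 0, 0, 0.07], [0, 0, 0, 0.07], [0, 0, 0, 0.07], [0, 0, 0, 0.07], [0, 0, 0, 0.07], [0, 0, 0, 0.07], [0, 0, 0, 0.065], [0, 0, 0, 0], [0, 0, 0, 0]]], "gripper": 0.5}}

```text
t: 57.72
tool_pos: [0.4545, 0.1324, 0.1514]
tool_rot: [1.517, 0.976, -1.517]
contact_force: [-0.5, -0.1, 0.7]
opening: 0.0425
```

```bash
python3 - <<'E'
from h import *
tgt(.4165,.042,.15,-115)
W=pts(snap('wrist','w16.png'));lid(W,(.491,.15),'C');lid(W,(.454,.025),'D')
E
```

```text
t 57.72 pos [0.4545 0.1324 0.1514] x [ 0. -0. -1.] y [ 0.91  -0.415  0.   ] z [-0.415 -0.91   0.   ] open 0.0425 F [-0.5 -0.1  0.7] q6 [ 0.13 -0.25  2.05 -0.    1.34  2.12]
zyaw -114.5 turn 0.0056 shift [0.0057 0.0149 0.3918] mm 98.0
C circ 491.0 149.7 r 41.4 rect (array([491.2, 150. ]), array([81.7, 79.8])) 5977 tab (array([466.8, 138.2]), array([23.9, 10.1]), 25.85812759399414) 466 dir 25.3
D circ 454.8 25.0 r 41.8 rect (array([455.7,  25.4]), array([81.9, 80. ])) 5361 tab (array([430.9,  37.2]), array([23.8, 10.6]), -26.011810302734375) 465 dir -26.9
```

Call:
{"op": "move_arm", "data": {"increments": [[[0, 0.003, 0.05, 0.006], [0, 0.004, 0.1, 0], [0, 0.004, 0.1, 0], [0, 0.004, 0.1, 0], [0, 0, 0.042, 0], [0, 0, 0, 0.007], [0, 0, 0, 0], [0, 0, 0, 0]]]}}

```text
t: 58.43
tool_pos: [0.4167, 0.0425, 0.1516]
tool_rot: [1.533, 0.962, -1.532]
contact_force: [0.6, 0.4, 0.7]
opening: 0.0429
```

```bash
python3 - <<'E'
from h import *
W=pts(snap('wrist','w17.png'));grasp(W,(.455,.025))
E
```

```text
circ 455.0 25.4 r 41.2 rect (array([454.8,  25.6]), array([81.4, 81.2])) 6421 tab (array([431. ,  36.7]), array([23.4,  9.9]), -23.759239196777344) 392 dir -25.2
tab [0.4306 0.0365] grasp [0.4178 0.0421]
t 58.48 pos [0.4167 0.0426 0.1516] x [ 0.  0. -1.] y [ 0.901 -0.435  0.   ] z [-0.435 -0.901 -0.   ] open 0.0427 F [-0.3  0.6  0.7] q6 [-0.08 -0.4   2.17  0.    1.37  1.94]
zyaw -115.8 turn -0.0222 shift [3.784e-01 4.900e-03 2.000e-04] mm 94.6
```

Call:
{"op": "move_arm", "data": {"increments": [[[0.08, 0.005, 0, -0.009], [0.1, 0, 0, 0], [0.1, 0, 0, 0], [0.07, 0, 0, 0], [0.0285, 0, 0, 0], [0, 0, 0, 0], [0, 0, 0, 0]]]}}

```text
t: 59.07
tool_pos: [0.4179, 0.0419, 0.0572]
tool_rot: [1.522, 0.971, -1.522]
contact_force: [-0.4, 0.4, -0.2]
opening: 0.0427
```

Call:
{"op": "move_arm", "data": {"increments": [[[0, 0, 0, 0], [0, 0, 0, 0], [0, 0, 0, 0], [0, 0, 0, 0], [0, 0, 0, 0], [0, 0, 0, 0], [0, 0, 0, 0]]], "gripper": 0.885}}

```text
t: 59.65
tool_pos: [0.4184, 0.0415, 0.0578]
tool_rot: [1.524, 0.969, -1.521]
contact_force: [0.3, 1.6, 3.4]
opening: 0.0099
```

Call:
{"op": "move_arm", "data": {"increments": [[[-0.008, 0, 0, 0], [-0.008, 0, 0, 0], [-0.008, 0, 0, 0], [-0.008, 0.005, 0, 0], [-0.008, 0.005, 0, 0], [-0.008, 0.005, 0, 0], [-0.008, 0.005, 0, 0], [-0.008, 0.005, 0, 0], [0, 0, 0, 0], [0, 0, 0, 0]]]}}

```text
t: 60.48
tool_pos: [0.4233, 0.0388, 0.073]
tool_rot: [1.523, 0.97, -1.523]
contact_force: [0.4, -0.7, -1.2]
opening: 0.0099
```

```bash
python3 - <<'E'
from h import *
now();tilt(pts(snap('wrist')),(.455,.0255),-25)
E
```

```text
t 60.48 pos [0.4233 0.0388 0.073 ] x [ 0. -0. -1.] y [ 0.906 -0.423  0.   ] z [-0.423 -0.906 -0.   ] open 0.0099 F [ 0.4 -0.7 -1.2] q6 [-0.08 -0.27  2.22 -0.    1.2   1.92]
n 7184 pitch 12.6 roll 0.1 zc 0.0309
```

Call:
{"op": "move_arm", "data": {"increments": [[[0, 0, 0, 0], [0, 0, 0, 0], [0, 0, 0, 0], [0, 0, 0, 0], [0, 0, 0, 0], [0, 0, 0, 0], [0, 0, 0, 0], [0, 0, 0, 0], [0, 0, 0, 0], [0, 0, 0, 0], [0, 0, 0, 0], [0, 0, 0, 0], [0, 0, 0, 0], [0, 0, 0, 0], [0, 0, 0, 0], [0, 0, 0, 0], [0, 0, 0, 0], [0, 0, 0, 0], [0, 0, 0, 0], [0, 0, 0, 0]]]}}

```text
t: 62.2
tool_pos: [0.4232, 0.0388, 0.0728]
tool_rot: [1.523, 0.97, -1.523]
contact_force: [1.1, 0.4, -0.6]
opening: 0.0099
```

```bash
python3 - <<'E'
from h import *
now();tilt(pts(snap('wrist')),(.455,.0255),-25)
E
```

```text
t 62.20 pos [0.4232 0.0388 0.0728] x [ 0. -0. -1.] y [ 0.906 -0.423  0.   ] z [-0.423 -0.906  0.   ] open 0.0099 F [ 1.1  0.4 -0.6] q6 [-0.08 -0.27  2.22 -0.    1.2   1.92]
n 7224 pitch 12.4 roll 0.0 zc 0.0308
```

Call:
{"op": "move_arm", "data": {"increments": [[[0, 0, 0, 0], [0, 0, 0, 0], [0, 0, 0, 0], [0, 0, 0, 0], [0, 0, 0, 0], [0, 0, 0, 0], [0, 0, 0, 0], [0, 0, 0, 0], [0, 0, 0, 0], [0, 0, 0, 0], [0, 0, 0, 0], [0, 0, 0, 0], [0, 0, 0, 0], [0, 0, 0, 0], [0, 0, 0, 0], [0, 0, 0, 0], [0, 0, 0, 0], [0, 0, 0, 0], [0, 0, 0, 0], [0, 0, 0, 0]]]}}

```text
t: 63.92
tool_pos: [0.4232, 0.0388, 0.0728]
tool_rot: [1.523, 0.97, -1.523]
contact_force: [1.3, 0.2, -0.4]
opening: 0.0099
```

Call:
{"op": "move_arm", "data": {"increments": [[[0, 0, 0, 0], [0, 0, 0, 0], [0, 0, 0, 0], [0, 0, 0, 0], [0, 0, 0, 0], [0, 0, 0, 0], [0, 0, 0, 0], [0, 0, 0, 0], [0, 0, 0, 0], [0, 0, 0, 0], [0, 0, 0, 0], [0, 0, 0, 0], [0, 0, 0, 0], [0, 0, 0, 0], [0, 0, 0, 0], [0, 0, 0, 0], [0, 0, 0, 0], [0, 0, 0, 0], [0, 0, 0, 0], [0, 0, 0, 0]]]}}

```text
t: 65.58
tool_pos: [0.4231, 0.0389, 0.0728]
tool_rot: [1.523, 0.97, -1.523]
contact_force: [-0.0, 0.3, -0.5]
opening: 0.0095
```

```bash
python3 - <<'E'
from h import *
now();tilt(pts(snap('wrist')),(.455,.0255),-25)
E
```

```text
t 65.58 pos [0.4231 0.0389 0.0728] x [-0. -0. -1.] y [ 0.906 -0.423 -0.   ] z [-0.423 -0.906  0.   ] open 0.0095 F [-0.   0.3 -0.5] q6 [-0.08 -0.27  2.22 -0.    1.2   1.92]
n 7196 pitch 12.4 roll 0.1 zc 0.0307
```

Call:
{"op": "move_arm", "data": {"increments": [[[0, 0, 0, 0], [0, 0, 0, 0], [0, 0, 0, 0], [0, 0, 0, 0], [0, 0, 0, 0], [0.008, -0.005, 0, 0], [0.008, -0.005, 0, 0], [0.008, -0.005, 0, 0], [0.008, -0.005, 0, 0], [0.008, -0.005, 0, 0], [0.008, 0, 0, 0], [0.008, 0, 0, 0], [0.01, 0, 0, 0], [0, 0, 0, 0], [0, 0, 0, 0]]]}}

```text
t: 66.88
tool_pos: [0.4175, 0.0415, 0.0562]
tool_rot: [1.523, 0.97, -1.523]
contact_force: [-0.3, -0.6, 0.7]
opening: 0.0098
```

```bash
python3 - <<'E'
from h import *
now();W=pts(snap('wrist'));tilt(W,(.455,.0255),-25);lid(W,(.455,.0255))
E
```

```text
t 66.88 pos [0.4175 0.0415 0.0562] x [-0.  0. -1.] y [ 0.906 -0.423 -0.   ] z [-0.423 -0.906 -0.   ] open 0.0098 F [-0.3 -0.6  0.7] q6 [-0.08 -0.26  2.24  0.    1.17  1.93]
n 7942 pitch 0.0 roll -0.0 zc 0.0230
 circ 453.0 24.2 r 41.4 rect (array([453.1,  24. ]), array([82. , 80.9])) 15228 tab (array([424.3,  37.5]), array([29.7, 29.4]), -68.9439697265625) 1665 dir -24.9
```

Call:
{"op": "move_arm", "data": {"increments": [[[0, 0, 0, 0], [0, 0, 0, 0], [0, 0, 0, 0], [-0.06, 0, 0, 0], [-0.12, 0, 0, 0], [-0.14, 0, 0, 0], [-0.14, 0, 0, 0], [-0.1, 0, 0, 0], [0, 0, 0, 0], [0, 0, 0, 0]]], "gripper": 0.5}}

```text
t: 67.77
tool_pos: [0.4186, 0.0414, 0.1984]
tool_rot: [1.525, 0.967, -1.519]
contact_force: [-0.6, -0.2, -0.4]
opening: 0.0425
```

```bash
python3 - <<'E'
from h import *
now()
im=snap('wrist','w18.png');W=pts(im)
for k,c in dict(A=(.4291,.3897),B=(.5302,.2776),C=(.491,.1497),D=(.4535,.0244)).items():
    lid(W,c,k)
    # dish wall below the skirt
    P=sel(W,c,.045,.002,.0095);P=P[np.hypot(P[:,0]-c[0],P[:,1]-c[1])>.028]; 
    if len(P)>15:
        A=np.c_[2*P[:,:2],np.ones(len(P))];print('  n',len(P),'r from lid centre',np.percentile(np.hypot(*(P[:,:2]-c).T),[5,50,95]).round(4))
c=np.array([.4897,-.2688])
for n in 'scene','top':
    V=pts(snap(n,n+'18.png'));print(n,'rib',rect(sel(V,c,.06,.064,.085)),'ball',sel(V,(.64,-.33),.04,.125,.165).mean(0).round(3))
a=cv2.imread('pics/top18.png')[80:320,80:480];cv2.imwrite('pics/c18.png',cv2.resize(a,None,fx=2,fy=2,interpolation=cv2.INTER_CUBIC))
b=cv2.imread('pics/w18.png')[:300];cv2.imwrite('pics/c18w.png',cv2.resize(b,None,fx=1.5,fy=1.5,interpolation=cv2.INTER_CUBIC))
E
```

```text
t 67.77 pos [0.4186 0.0414 0.1984] x [ 0.004 -0.    -1.   ] y [ 0.906 -0.423  0.004] z [-0.423 -0.906 -0.002] open 0.0425 F [-0.6 -0.2 -0.4] q6 [-0.08 -0.45  2.12 -0.    1.46  1.93]
A circ 429.6 388.9 r 42.1 rect (array([432.3, 387.3]), array([82.5, 75.3])) 1274 tab (array([403.2, 381. ]), array([24.5, 13.5]), 18.311891555786133) 177 dir 16.7
  n 30 r from lid centre [0.033  0.0343 0.0353]
B circ 529.4 277.0 r 42.1 rect (array([531.8, 274.8]), array([84.1, 77.1])) 2138 tab (array([503.7, 282.7]), array([24.4, 12.9]), -14.009918212890625) 253 dir -12.5
C circ 490.7 149.5 r 41.5 rect (array([490.7, 149.3]), array([81.7, 81.5])) 3523 tab (array([466.4, 137.4]), array([24.1, 10.5]), 25.7554931640625) 323 dir 26.4
D circ 452.8 23.9 r 41.3 rect (array([452.9,  23.9]), array([81.7, 80.6])) 4610 tab (array([428.9,  35.7]), array([23.7,  9.7]), -25.163795471191406) 290 dir -26.2
scene rib (array([ 489.9, -269.7]), array([71.3, 27.5]), -79.68310546875) ball [ 0.645 -0.327  0.144]
top rib (array([ 488. , -269.5]), array([69.9, 24.1]), -79.45451927185059) ball [ 0.639 -0.327  0.144]
```

View pics/c18.png

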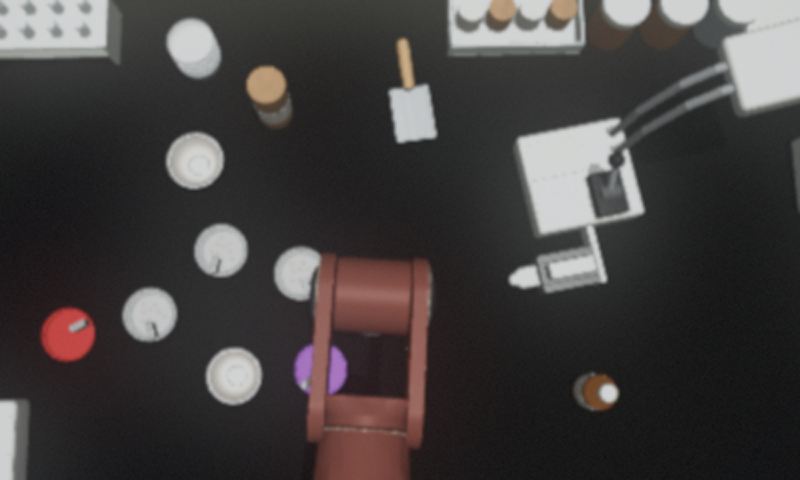

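View pics/c18w.png

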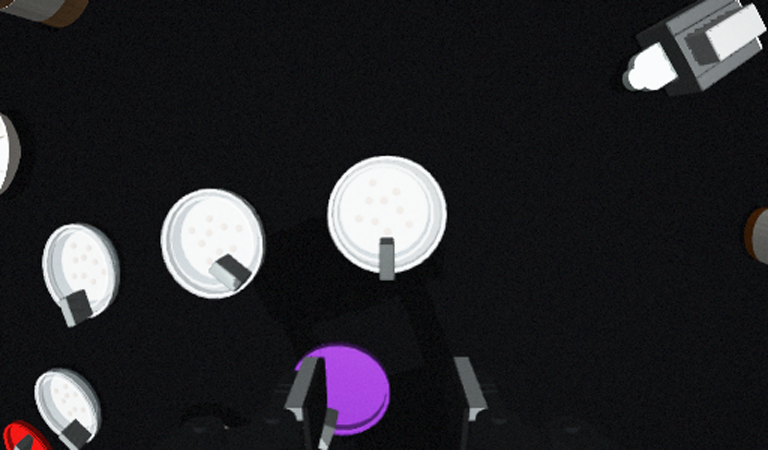

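```bash
python3 - <<'E'
from h import *
o=ctrl.get_obs();im=ctrl.get_image('wrist');K=np.array(im['K']);TC=np.array(im['tool_from_camera'])
def pose(p,yaw):
    a=np.radians(yaw);z=np.array([np.cos(a),np.sin(a),0]);x=np.array([0,0,-1.]);M=np.eye(4);M[:3,:3]=np.c_[x,np.cross(z,x),z];M[:3,3]=p;return M@TC
def ray(E,rc,h):
    x=(rc[1]-K[0,2])/K[0,0];y=(rc[0]-K[1,2])/K[1,1];t=np.hypot(x,y);s=np.sin(t)/t
    d=E[:3,:3]@np.array([x*s,-y*s,-np.cos(t)]);p=E[:3,3];return (p+d*(h-p[2])/d[2])[:2]
def proj(E,w):
    c=np.linalg.inv(E)@np.r_[w,1];x,y,z=c[0],-c[1],-c[2];t=np.arctan2(np.hypot(x,y),z);s=t/np.hypot(x,y);return np.array([K[1,2]+y*s*K[1,1],K[0,2]+x*s*K[0,0]])
J=[('A0','w7',(.4096,.382,.1743),-71.4,(.4295,.3898)),('A1','w12',(.39,.3766,.1514),-102,(.4291,.3897)),
('B0','w13',(.4888,.2881,.1512),-102,(.531,.2782)),('B1','w14',(.492,.2863,.1516),-65.4,(.5302,.2776)),
('C0','w15',(.4541,.1347,.1519),-64.9,(.492,.1503)),('C1','w16',(.4545,.1324,.1514),-114.5,(.491,.1497)),
('D0','w17',(.4167,.0426,.1516),-115.8,(.4549,.0255)),('D1','w18',(.4186,.0414,.1984),-115,(.4528,.0239))]
for n,f,p,yw,c in J:
    I=cv2.imread(f'pics/{f}.png').astype(float);E=pose(np.array(p),yw);r,cc=np.round(proj(E,np.r_[c,.012])).astype(int)
    h=26;C=I[max(r-h,0):r+h,max(cc-h,0):cc+h];sat=C[...,2]-C[...,0] # R-B
    sat-=cv2.GaussianBlur(sat,(0,0),8)
    m=(sat>6)&(C[...,1]>120);num,lab,st,ce=cv2.connectedComponentsWithStats(m.astype(np.uint8))
    q=[ce[i] for i in range(1,num) if 4<=st[i,4]<=60]
    if not q: print(n,'none',sat.max());continue
    w=np.array([ray(E,(y+max(r-h,0),x+max(cc-h,0)),.008) for x,y in q]);print(n,len(q),'dots mean',(w.mean(0)*1000).round(1),'lid',np.array(c)*1000)
E
```

```text
A0 9 dots mean [432.  390.4] lid [429.5 389.8]
A1 9 dots mean [431.8 390.8] lid [429.1 389.7]
B0 9 dots mean [534.1 277. ] lid [531.  278.2]
B1 9 dots mean [534.2 276.7] lid [530.2 277.6]
C0 9 dots mean [495.  150.3] lid [492.  150.3]
C1 9 dots mean [494.  150.1] lid [491.  149.7]
D0 9 dots mean [456.5  24.9] lid [454.9  25.5]
D1 9 dots mean [455.6  24.9] lid [452.8  23.9]
```

```bash
python3 -c "
from h import *
now();print(ctrl.finish_job())"
```

```text
t 67.97 pos [0.4164 0.0416 0.1943] x [-0.004  0.    -1.   ] y [ 0.906 -0.423 -0.003] z [-0.423 -0.906  0.001] open 0.0427 F [-0.1  0.4 -0.4] q6 [-0.08 -0.44  2.13 -0.    1.46  1.93]
the job is handed in; nothing more can be done
None
```

I handed the job in at about 68 s, with the gripper clear of everything.

- **Pack:** It is on the rail against the stop plate. The push force rose to about 20 N with no further travel, and the pack measured within 1–2 mm of home. I saw no distinct click force, and I had no reading of the catch joint.
- **Switch:** I pushed it to its hard stop. Its ball then measured about 36–38 mm beyond the pivot on the lamp's +x side, which is fully on.
- **Lids A to D:** All four were present. I aired them from left to right, and each one stood open for more than 5 s. Measured tilts were 12.7°, 11.9°, 12.5° and 12.4°.
- **After closing:** Each lid measured flat (0.2° or less) and seated 23 mm high. Each had shifted about 0–1.5 mm relative to its dish.

Three things did not go cleanly:

- **Lid A, first grip:** A full pinch raised it about 5 mm flat instead of tilting it. I loosened the grip, it dropped back into place, and I used a light pinch at the tab's outer edge from then on.
- **Lid B:** Its far edge was briefly about 2 mm above the dish rim. I lowered it until it rested, then started its 5 s hold again.
- **Lid D:** It moved about 2 mm towards its tab, and the dish moved partly with it.

In the final pictures the look-alikes, bowls, tube, bottle and spatula were where they started, as far as the arm left them in view. I never noticed the pack being knocked or the grip slackening.

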